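Turn the door knobs in a sprung-guard cross-drilling jig for their second set-screw holes

ROBOT

A 7-joint arm with a two-finger parallel gripper is mounted at the origin on a cart in front of the work surface, level with it; the furniture and walls round the work are solid. World frame = base frame: x ahead of the robot, y to its left, z up, the work surface at z = 0. Lengths are in m, angles in degrees, forces in N, time in s.
With the tool pointing down it reaches from about 0.425 to 0.875 m from the base axis. Payload 4.7 kg.
Tool frame: the origin (TCP) lies between the finger pads; the fingertips stand 8 mm ahead of it and the grasp point (between the pads) lies 11 mm behind it; z points along the fingers, y is the line along which they close (so a half turn about z gives the same grasp; the last joint's range is limited). The gripper opens to 87 mm and grips with 3 to 60 N. Pads are 19 mm wide; open, the fingers measure 117 mm over their backs; the gripper's body (75 mm by 190 mm) begins 51 mm behind the grasp point.
Start: joints at [-71.442, 18.392, -4.016, 83.108, 1.295, 78.541, -3.26], TCP at [0.198, 0.619, 0.231] pointing down, gripper open.
Joint ranges: [-163.93, 163.93], [-17.29, 119.83], [-79.2, 71.16], [3.27, 140.29], [-89.18, 269.18], [5.43, 117.66], [-154.24, 154.24]. Speed limits (degrees/s): [147.25, 147.25, 180, 180, 180, 180, 180].

INTERFACE

Orientations are given as [roll, pitch, yaw] about the fixed x, y, z axes, in that order (R = Rz(yaw) Ry(pitch) Rx(roll)).
In Python, from cell import env, viewer gives the robot as it stands. The module is installed in compiled form; this text tells all that it offers.
- The arm moves only by the tool arm_command, never from a script. Its argument "series" is a list of rows, each a list of 2 entries, a list of its own where there are three numbers: the shift along the tool's x, y, z in mm, then the turn about the tool's z in rad. A call has exactly 5 rows; each row is the pose to reach, as a shift and turn from the pose commanded when the call began, along the tool's axes at that moment; what a row does not reach only later rows make up. A row lasts 1/10 s, in which the tool goes at most 50 mm and 8.59 degrees, less where a joint would pass 70% of its speed; a pose out of reach is approached as far as the arm can. A call with a gripper value outside its range is refused whole. "grip" is the gripper command: -1 is fully open, 1 is shut, values between are in proportion, set as the call begins (left out, the last holds). The fingers move at their own pace and stop on an object; "grip_force" is the grip in N (left out, the last holds). Time passes only in rows, so rows that repeat a pose let the fingers close, or fill a call up. It gives the time, the measured TCP pose, the force, the opening and the grip force at its end, in the units of the state.
- env.get_obs(): the state, without advancing time (a new reading comes with each control period).
- viewer.read_camera(name): name is "scene" or "top" or "wrist"; returns (picture, depth): 384x512x3 uint8, blue, green, red; 384x512 float32, m along the optical axis (not along the pixel's ray), 0 where there is no reading.
- viewer.calibration(name): a dict with "K" (3x3 intrinsics, pixels), "T" (4x4, takes a point from camera to world coordinates); the wrist camera has in their place "hand_eye" (4x4, takes a point from camera to tool coordinates, whose origin is the TCP and whose axes are the flange's). Camera axes: x right, y up, looking along -z (the intrinsics and any distortion apply to the point x, -y, -z); pixel columns grow to the right and rows downward; lengths in m; the calibration is good to about 2 mm. The wrist camera is an equidistant fisheye: a pixel r from the principal point sees the ray r / f radians off the axis. A picture is of the moment at which its call begins: read the wrist's pose just before it. calibration takes no time and is no camera call.
- env.sign_off(): hands the job in; it is judged then, once.
The state is a dict: "time_s": time; "qpos": joint angles; "joint_velocities": joint speeds; "effort": joint torques, N m; "tool_pos": TCP position; "tool_rot": TCP orientation; "force": force on the tool from outside, world axes, zero at the start; "wrist_torque": the same for the moment, N m; "grip_width": finger opening in m; "grasp_force": force on a finger pad.
Only numpy, scipy, OpenCV 4.12 (cv2) and the standard library are available. Lean on these libraries where they do the work, as an engineer would, in place of code of your own. Each camera call takes 0.05 s, during which the arm holds its last target. There are 200 camera calls.

TASK

The oval door knobs in the drilling jig have had their first set-screw holes drilled; set the jig up for the second ones. First lay whatever tool was left on the clear guard (a screwdriver, a needle file or both) in the wooden tool tray, then unlatch the guard and let it up. Back each loaded clamp off just enough (well under half a turn of its T-bar) to free its knob, give the knob a quarter turn where it stands so that its long side points from front to back of the jig, and screw the clamp firmly tight again; then bring the guard down against its spring and turn its latch to lock it shut.

Things in the scene. Friction and masses are not known exactly. Their poses are not given: they have to be found in the camera images.
- jig: drilling jig, fixed, grey base 208 x 212 x 16 mm. Origin: underside of the base, midway between the knobs; x points to its back, y to its left, z up. Knob necks stand at x = 0, y = +45 mm (station l) and -45 mm (r), between a vee on the centre block (inside) and a moving jaw (outside). Vees, jaws and bush plate (x = -47 to -37 mm) are up to 76 mm high, nut blocks (y = +-83 to 95) 82 mm.
- guard_hinge (a point): middle of the guard's hinge pin, which lies along jig y at jig x = 100, z = 140 mm, on two posts 152 mm high at y = +-66 to 78 mm.
- guard (a joint): clear panel in an aluminium frame, 157 x 156 x 8 mm, hinged along its back edge; 0 = closed (level, its top 144 mm above the bench), 1.55 rad = fully up. A torsion spring drives it up (about 6 N at the latch handle when closed, 3 N when up), so it stays up by itself and only the latch holds it down, with up to 0.02 rad of play.
- latch (a joint): quarter-turn latch at the guard's front: black upright blade 46 x 9 mm, top 52 mm over the guard's mid-plane, on a round foot 26 mm wide, 12 mm high. 0 = unlatched, blade front to back; pi/2 = latched, blade across the jig, tongue under the keeper (132 mm high, jig x = -85 to -60, y = +-14 mm). Grows clockwise seen from above; reaches pi/2 only with the guard held fully down; friction 0.06 N m.
- latch_grip (a point): point on the latch's axis, 35 mm over the guard's mid-plane, where to pinch the blade. It moves with the guard: at guard angle a it lies at jig x = 100 - 145 cos a + 35 sin a, y = 0, z = 140 + 145 sin a + 35 cos a (mm).
- screw_l (a joint): clamp screw of station l, axis along jig y, 58 mm up, with a T-bar. Grows as it is loosened; the jaw backs off 2 mm a radian. At -0.16 the jaw just touches the neck; each 0.1 rad beyond adds 38 N, so from -0.33 on it is firmly tight (65 N); at +0.4 and more the knob turns freely. It stays where it is left. A bar end needs about 7 N to turn it slack, 10 N to make it firmly tight.
- screw_r (a joint): the same for station r (jig's right, -y): same signs, same numbers.
- bar_l (a point): centre of screw_l's T-bar, at jig x = 0, y = 128, z = 58 mm. The bar turns in the jig's x-z plane, 8 mm thick, with 15 mm balls at both ends, 42 mm from here. Its front end stands (0.15 - screw reading) rad above the level, its back end as much below: pushing the front end down loosens, pushing the back end down tightens.
- bar_r (a point): the same for screw_r, at jig y = -128 mm: again front end down loosens, back end down tightens.
- jaw_l: moving steel jaw of station l, 40 x 16 x 46 mm, driven by screw_l.
- jaw_r: moving steel jaw of station r, driven by screw_r.
- knob_l: brass oval door knob at station l, 0.45 kg, standing on its round neck (diameter 28, 66 mm high) on the jig's base, 16 mm above the bench; oval head 58 x 36 mm, 64 to 106 mm above the origin, flanks to grip 73 to 103 mm up. Origin: centre of the neck's lower end; x = long axis of the oval, z up. At the start x lies across the jig. May be absent.
- knob_r: the same knob at station r. May be absent; an empty clamp is left alone.
- screwdriver: black-handled screwdriver, 161 mm long, lying on the guard at the start. Origin: middle of its length, underside; handle 25 x 100 x 24 mm from y = -20 to +80 mm of its own frame, 6 mm thick blade from y = -20 to -80 mm, 9 to 15 mm up. May be absent.
- tool_tray: wooden tray, fixed, 150 (x) x 210 (y) x 30 mm outside, walls and floor 6 mm; a pencil lies in it along y at x = 59 mm. Origin: centre of its underside.
- needle_file: needle file, 160 mm long, lying on the guard at the start. Origin: middle of its length, underside; knurled handle 8 x 70 x 9 mm from y = +10 to +80 mm of its own frame, thinner file from y = 6 to -74 mm. May be absent.

How it is judged (in metres and radians):
On the way, in this order (a step that is already met when the one before it is completed fails the run):
1. every tool that lay on the guard lies in the tool tray, the guard still shut (value of joint guard below 0.1 rad and x of screwdriver in the frame of tool_tray between -0.075 and 0.075 m and y of screwdriver in the frame of tool_tray between -0.105 and 0.105 m and height (world z) of each of screwdriver, needle_file below 0.028 m and contact force between the fingers and screwdriver below 0.1 N and x of needle_file in the frame of tool_tray between -0.075 and 0.075 m and y of needle_file in the frame of tool_tray between -0.105 and 0.105 m and contact force between the fingers and needle_file below 0.1 N), for 0.2 s.
2. the guard is up (value of joint guard above 1.3 rad), for 0.2 s.
3. with the guard up, every knob there stands turned by a quarter and is clamped tight again (value of joint guard above 1.2 rad and angle between the x axis of each of knob_l, knob_r and the x axis of jig, either way round below 0.15 rad and contact force between jaw_l and knob_l above 40 N and contact force between jaw_r and knob_r above 40 N), for 0.2 s.
At the end, for the whole second after the job is handed in: Guard shut (within 0.05 rad), latch turned over 1.3 rad; each knob there upright (0.07 rad) on the base (at most 6 mm up), long axis within 0.15 rad of the jig's front-to-back line, gripped by its jaw with over 40 N; the tools at rest in the tray (value of joint guard below 0.05 rad and value of joint latch above 1.3 rad and angle between the x axis of each of knob_l, knob_r and the x axis of jig, either way round below 0.15 rad and contact force between jaw_l and knob_l above 40 N and contact force between jaw_r and knob_r above 40 N and angle between each of knob_l, knob_r's own z axis and vertical below 0.07 rad and z of each of knob_l, knob_r in the frame of jig below 0.022 m and x of screwdriver in the frame of tool_tray between -0.075 and 0.075 m and y of screwdriver in the frame of tool_tray between -0.105 and 0.105 m and height (world z) of each of screwdriver, needle_file below 0.028 m and linear speed of each of screwdriver, needle_file below 0.02 m/s and x of needle_file in the frame of tool_tray between -0.075 and 0.075 m and y of needle_file in the frame of tool_tray between -0.105 and 0.105 m); the robot touches nothing.
It fails at once if a knob forced round while its clamp still grips it hard ((angle between the x axis of knob_l and the x axis of jig, either way round between 0.4 and 1.2 rad and contact force between jaw_l and knob_l above 45 N) or (angle between the x axis of knob_r and the x axis of jig, either way round between 0.4 and 1.2 rad and contact force between jaw_r and knob_r above 45 N)).
It fails at once if a clamp backed off by more than half a turn (value of joint any of screw_l, screw_r above 2.8 rad).
It fails at once if a knob lifted off the jig's base (z of any of knob_l, knob_r in the frame of jig above 0.036 m).
Of screwdriver, needle_file only 1 to 2 are there at a start; the rules pass over those that are not, and their reading is None.
Of knob_l, knob_r only 1 to 2 are there at a start; the rules pass over those that are not, and their reading is None.
At some moment in a run one of screwdriver, needle_file may be knocked a few centimetres aside while the robot is not near it.
Once in a run the grip may slacken for a moment while it holds something.
It also fails if it takes over 210 s, if anything falls off the work surface, if the arm or the gripper's body presses on something with over 40 N, if the wrist force passes 120 N, or if a joint passes its speed limit or range.

## Working session

There is one attempt and no reset: what is moved stays moved. The work goes in short steps, Python scripts to look and compute and a tool call to move; the robot and the scene stay as the last step left them, time stands still between calls to the robot, and variables do not carry over. Pictures are saved under pics/ and viewed, at most 14 in all, crops included, and the job is handed in when it is done.

Besides the shell and the picture viewer there is one more tool, called after "Call:" as name([rows], argument=value, ...), one row to a line, values as JSON. arm_command: Moves the arm, as the interface text tells. Its arguments: {"type":"object","properties":{"series":{"type":"array"},"grip":{"type":"number"},"grip_force":{"type":"number"}},"required":["series"]}

```bash
mkdir -p pics; cat > h.py <<'E'
import numpy as np,cv2
from cell import env,viewer
def save(n,f):
    im,d=viewer.read_camera(n); cv2.imwrite(f'pics/{f}.png',im); np.save(f'pics/{f}_d.npy',d); return im,d
def cam2w(n,u,v,d):
    c=viewer.calibration(n);K=np.array(c['K']);T=np.array(c['T'])
    p=np.array([(u-K[0,2])/K[0,0]*d,-(v-K[1,2])/K[1,1]*d,-d,1]);return (T@p)[:3]
E
python3 - <<'E'
from h import *
print(env.get_obs())
a,_=save('scene','s0');b,_=save('top','t0')
for n in('scene','top','wrist'):
    print(n,viewer.calibration(n))
E
```

```text
{'time_s': 0.0, 'qpos': array([-71.44248657,  18.43644634,  -4.01687343,  83.17390008,
         1.29418075,  78.54221198,  -3.2585763 ]), 'joint_velocities': array([ 0.00591568, -0.07575275,  0.00414889,  0.00874751, -0.07641035,
        0.00209774,  0.01613546]), 'effort': array([-6.80310677e-04, -4.91279054e+01, -4.04174645e-01, -3.12531424e+01,
       -6.38913014e-02,  4.36424604e-02,  1.69667960e-04]), 'tool_pos': array([0.19802289, 0.61853487, 0.22950009]), 'tool_rot': array([-1.79892646e+02,  4.60048119e-03,  1.62254752e+02]), 'force': array([ 0.43782622,  0.91544763, -0.73711784]), 'wrist_torque': array([0.0129801 , 0.00540585, 0.06326565]), 'grasp_force': 0.0, 'grip_width': 0.08686634103747495}
scene {'K': array([[364.54472926,   0.        , 248.38050695],
       [  0.        , 364.54472926, 199.16873198],
       [  0.        ,   0.        ,   1.        ]]), 'T': array([[ 0.54536606,  0.42272393, -0.72379579, -0.15899703],
       [-0.83810074,  0.2881626 , -0.46319484, -0.52983739],
       [ 0.01276734,  0.85922453,  0.51143934,  0.62524074],
       [ 0.        ,  0.        ,
[... 266 characters left out ...]
  [-0.9445523 ,  0.25788218, -0.20326763, -0.2897861 ],
       [ 0.00325331,  0.62635639,  0.77953004,  0.9146389 ],
       [ 0.        ,  0.        ,  0.        ,  1.        ]])}
wrist {'K': array([[297.31863964,   0.        , 257.74123905],
       [  0.        , 297.31863964, 197.47701508],
       [  0.        ,   0.        ,   1.        ]]), 'hand_eye': array([[ 2.98888714e-04,  9.55368417e-01,  2.95416822e-01,
         8.19093727e-02],
       [ 9.99999954e-01, -2.69318560e-04, -1.40784988e-04,
         7.27317491e-04],
       [-5.49402976e-05,  2.95416851e-01, -9.55368453e-01,
        -1.53864427e-01],
       [ 0.00000000e+00,  0.00000000e+00,  0.00000000e+00,
         1.00000000e+00]])}
```

```bash
python3 - <<'E'
import cv2
for n in('s0','t0'):
    cv2.imwrite(f'pics/{n}b.png',cv2.resize(cv2.imread(f'pics/{n}.png'),(800,600),interpolation=cv2.INTER_CUBIC))
E
```

```text
(no output)
```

View pics/s0b.png

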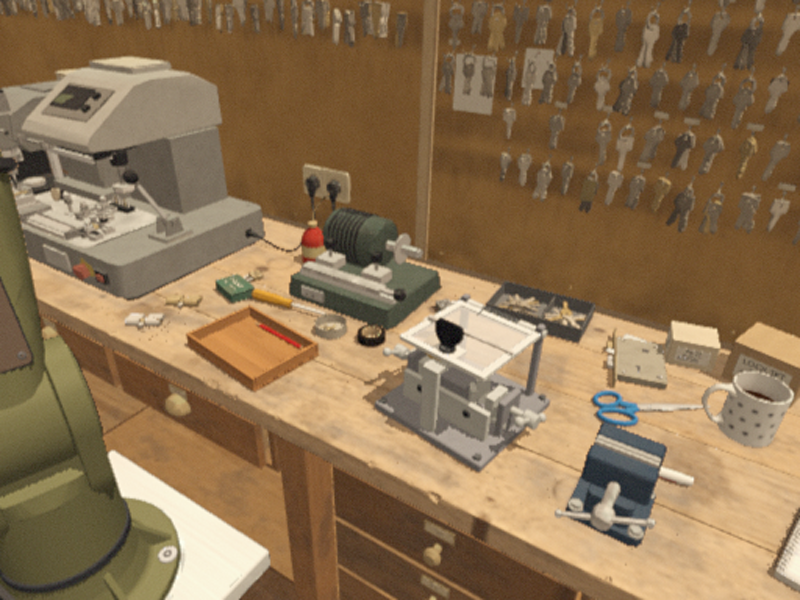

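View pics/t0b.png

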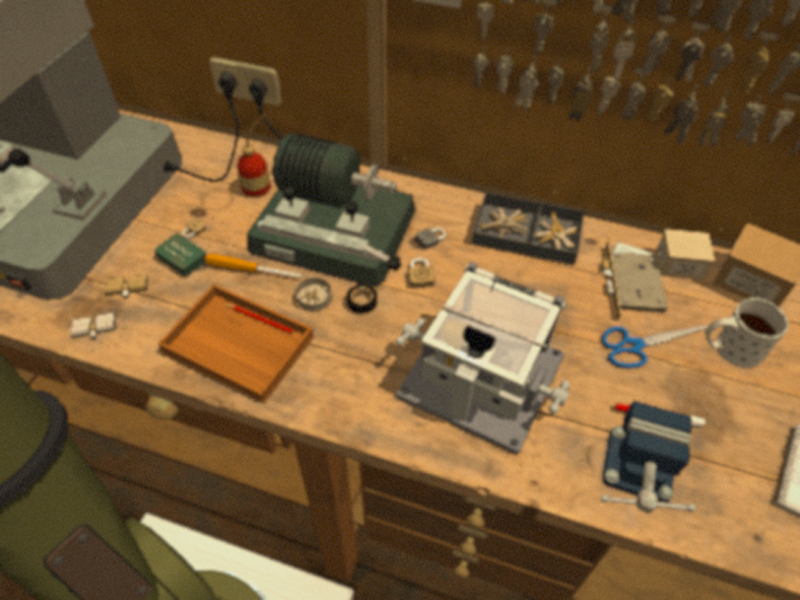

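```bash
python3 - <<'E'
from h import *
im=cv2.imread('pics/t0.png');s=cv2.imread('pics/s0.png')
a=cv2.resize(im[165:295,245:375],(600,600),interpolation=cv2.INTER_CUBIC)
cv2.imwrite('pics/c1.png',a)
d=np.load('pics/t0_d.npy')
b=lambda u,v:np.round(cam2w('top',u*.64,v*.64,d[int(v*.64),int(u*.64)]),3)
# tray corners in 800x600
for u,v in[(214,290),(309,336),(264,392),(164,344),(240,340)]:print('tray',u,v,b(u,v))
for u,v in[(472,272),(563,307),(523,384),(426,343),(516,443),(402,393),(480,335),(412,332),(552,396)]:print('jig',u,v,b(u,v))
E
```

```text
tray 214 290 [0.535 0.255 0.023]
tray 309 336 [0.498 0.054 0.023]
tray 264 392 [0.372 0.076 0.026]
tray 164 344 [0.4   0.273 0.027]
tray 240 340 [0.463 0.169 0.005]
jig 472 272 [ 0.625 -0.185  0.14 ]
jig 563 307 [ 0.6   -0.334  0.142]
jig 523 384 [ 0.442 -0.305  0.146]
jig 426 343 [ 0.465 -0.158  0.144]
jig 516 443 [ 0.418 -0.319  0.023]
jig 402 393 [ 0.448 -0.129  0.017]
jig 480 335 [ 0.469 -0.232  0.193]
jig 412 332 [ 0.533 -0.117  0.066]
jig 552 396 [ 0.49  -0.352  0.064]
```

View pics/c1.png

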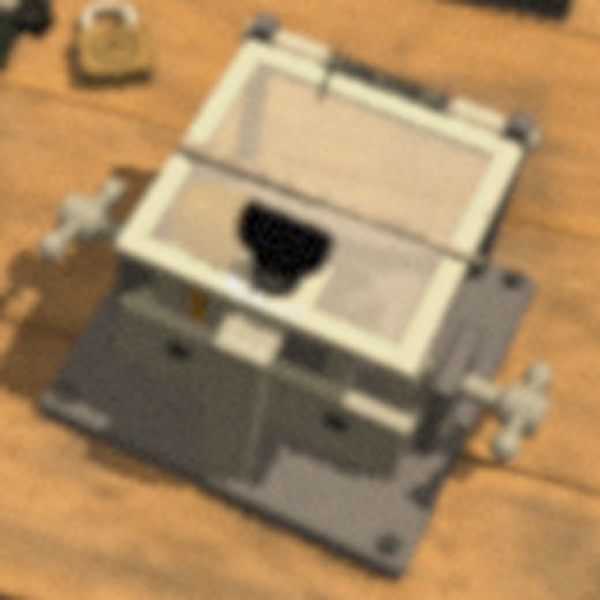

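```bash
cat >> h.py <<'E'
def plan(*W):
    "waypoints (x,y,z m, yaw deg) -> tool shifts mm, turn rad per call"
    o=env.get_obs();p=np.array(o['tool_pos']);a=o['tool_rot'][2]
    for w in W:
        d=(np.array(w[:3])-p)*1000;c,s=np.cos(np.radians(a)),np.sin(np.radians(a))
        t=(a-w[3]+180)%360-180
        print('shift',np.round([c*d[0]+s*d[1],s*d[0]-c*d[1],-d[2]],1),'turn',round(np.radians(t),3),'|d|',round(np.linalg.norm(d)))
        p=np.array(w[:3]);a=w[3]
def st():
    o=env.get_obs();print('t',round(o['time_s'],2),'p',np.round(o['tool_pos'],4),'r',np.round(o['tool_rot'],1),'F',np.round(o['force'],1),'M',np.round(o['wrist_torque'],2),'w',round(o['grip_width'],4),'gf',np.round(o['grasp_force'],1),'q',np.round(o['qpos']))
def wpix(u,v,z,obs=None):
    "wrist pixel (512x384) -> world point on plane z"
    from scipy.spatial.transform import Rotation as R
    c=viewer.calibration('wrist');K=np.array(c['K']);H=np.array(c['hand_eye'])
    x,y=(u-K[0,2])/K[0,0],(v-K[1,2])/K[1,1];r=np.hypot(x,y)
    ray=np.array([np.sin(r)*x/r,-np.sin(r)*y/r,-np.cos(r)])
    o=obs or env.get_obs();T=np.eye(4);T[:3,:3]=R.from_euler('xyz',o['tool_rot'],degrees=True).as_matrix();T[:3,3]=o['tool_pos']
    T=T@H;d=T[:3,:3]@ray;return T[:3,3]+d*(z-T[2,3])/d[2]
E
python3 -c "
from h import *
plan((.30,.52,.38,140),(.44,.34,.38,118),(.5,.12,.38,100),(.51,-.10,.38,85),(.51,-.237,.36,80.5))"
```

```text
shift [-127.1  -62.8 -150.4] turn 0.388 |d| 207
shift [-222.9  -47.9   -0. ] turn 0.384 |d| 228
shift [-222.4  -50.3   -0. ] turn 0.314 |d| 228
shift [-218.4  -28.4   -0. ] turn 0.262 |d| 220
shift [-136.5   11.9   20. ] turn 0.079 |d| 138
```

Call:
arm_command([
  [[-127,-63,-150],0.39],
  [[-127,-63,-150],0.39],
  [[-127,-63,-150],0.39],
  [[-127,-63,-150],0.39],
  [[-127,-63,-150],0.39],
])

```text
time_s: 0.6
tool_pos: [0.3057, 0.5177, 0.3864]
tool_rot: [179.5, 0.1, 139.4]
force: [0.9, 0.3, 0.9]
grip_width: 0.0871
grasp_force: 0.0
```

Call:
arm_command([
  [[-223,-48,0],0.384],
  [[-223,-48,0],0.384],
  [[-223,-48,0],0.384],
  [[-223,-48,0],0.384],
  [[-223,-48,0],0.384],
])

```text
time_s: 1.1
tool_pos: [0.442, 0.3359, 0.3798]
tool_rot: [-180.0, 0.1, 117.6]
force: [0.7, 0.7, -0.1]
grip_width: 0.0869
grasp_force: 0.0
```

Call:
arm_command([
  [[-222,-50,0],0.314],
  [[-222,-50,0],0.314],
  [[-222,-50,0],0.314],
  [[-222,-50,0],0.314],
  [[-222,-50,0],0.314],
])

```text
time_s: 1.6
tool_pos: [0.4998, 0.1158, 0.38]
tool_rot: [-180.0, 0.1, 99.6]
force: [0.3, 0.3, 0.3]
grip_width: 0.0868
grasp_force: 0.0
```

Call:
arm_command([
  [[-218,-28,0],0.262],
  [[-218,-28,0],0.262],
  [[-218,-28,0],0.262],
  [[-218,-28,0],0.262],
  [[-218,-28,0],0.262],
])

```text
time_s: 2.1
tool_pos: [0.5082, -0.1048, 0.3801]
tool_rot: [-180.0, 0.1, 84.5]
force: [-0.1, 0.2, 0.1]
grip_width: 0.0871
grasp_force: 0.0
```

Call:
arm_command([
  [[-136,12,20],0.079],
  [[-136,12,20],0.079],
  [[-136,12,20],0.079],
  [[-136,12,20],0.079],
  [[-136,12,20],0.079],
])

```text
time_s: 2.6
tool_pos: [0.5088, -0.2357, 0.3595]
tool_rot: [-179.9, -0.0, 80.3]
force: [-0.1, 1.9, 0.0]
grip_width: 0.087
grasp_force: 0.0
```

```bash
python3 - <<'E'
from h import *
st();im,d=save('wrist','w1');cv2.imwrite('pics/w1b.png',cv2.resize(im,(800,600),interpolation=cv2.INTER_CUBIC))
E
```

```text
t 2.6 p [ 0.5088 -0.2357  0.3595] r [-179.9   -0.    80.3] F [-0.1  1.9  0. ] M [-0.    0.04 -0.02] w 0.087 gf 0.0 q [-20.   7.  47.  85.  -5.  91.  17.]
```

View pics/w1b.png

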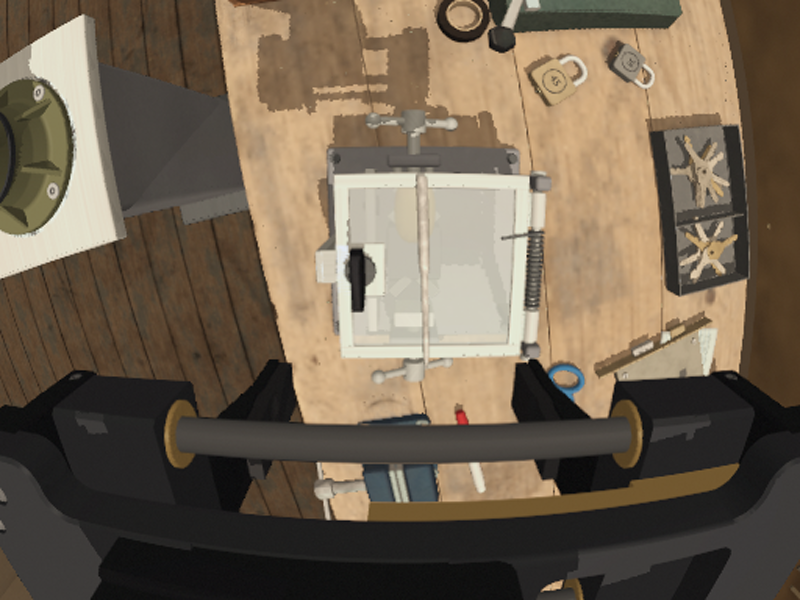

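```bash
python3 - <<'E'
from h import *
o=env.get_obs();d=np.load('pics/w1_d.npy')
def q(n,u,v,z):print(n,np.round(wpix(u*.64,v*.64,z,o),4),'depth',d[int(v*.64),int(u*.64)])
for n,u,v,z in[('fl',335,175,.144),('bl',529,178,.144),('fr',341,357,.144),('br',523,357,.144),('filehi',421,174,.150),('file265',424,265,.148),('filelo',427,362,.148),('blade1',357,250,.192),('blade2',357,311,.192),
 ('barl front',372,121,.064),('barl back',452,123,.052),('barr front',377,377,.066),('barr mid',413,370,.06),('base bl',517,150,.016),('base fl',331,150,.016)]:q(n,u,v,z)
im=cv2.imread('pics/w1.png')
cv2.imwrite('pics/c2.png',cv2.resize(im[65:245,195:365],(755,800))[:600] if 0 else cv2.resize(im[65:250,195:365],(551,600),interpolation=cv2.INTER_CUBIC))
E
```

```text
fl [ 0.469 -0.148  0.144] depth 0.3519455
bl [ 0.6218 -0.1742  0.144 ] depth 0.3538735
fr [ 0.4433 -0.3004  0.144 ] depth 0.5564206
br [ 0.6009 -0.3275  0.144 ] depth 0.3994237
filehi [ 0.5358 -0.159   0.15  ] depth 0.35407248
file265 [ 0.5266 -0.2312  0.148 ] depth 0.3655321
filelo [ 0.5163 -0.3154  0.148 ] depth 0.39288238
blade1 [ 0.4815 -0.2033  0.192 ] depth 0.32962266
blade2 [ 0.4729 -0.2475  0.192 ] depth 0.3415917
barl front [ 0.5014 -0.1017  0.064 ] depth 0.39820144
barl back [ 0.5774 -0.1148  0.052 ] depth 0.43302506
barr front [ 0.4596 -0.3603  0.066 ] depth 0.47169113
barr mid [ 0.4984 -0.3612  0.06  ] depth 0.48436636
base bl [ 0.6469 -0.1496  0.016 ] depth 0.46921664
base fl [ 0.4509 -0.1187  0.016 ] depth 0.47128075
```

View pics/c2.png

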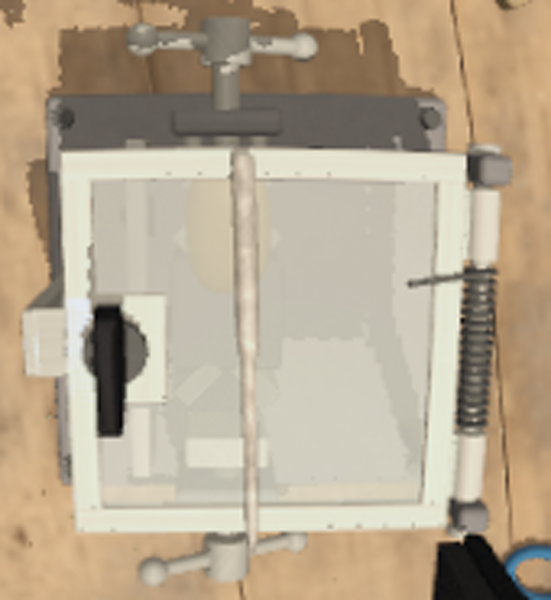

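```bash
python3 - <<'E'
from h import *
plan((.5315,-.1937,.22,83))
E
```

```text
shift [ 43.8  15.  139.7] turn -0.045 |d| 147
```

Call:
arm_command([
  [[44,15,140],-0.045],
  [[44,15,140],-0.045],
  [[44,15,140],-0.045],
  [[44,15,140],-0.045],
  [[44,15,140],-0.045],
], grip=0.1, grip_force=25)

```text
time_s: 3.15
tool_pos: [0.5316, -0.1935, 0.2212]
tool_rot: [-180.0, 0.0, 83.1]
force: [-1.2, 0.3, 1.0]
grip_width: 0.0548
grasp_force: 0.0
```

```bash
python3 - <<'E'
from h import *
st();im,d=save('wrist','w2');cv2.imwrite('pics/w2b.png',cv2.resize(im,(800,600),interpolation=cv2.INTER_CUBIC))
E
```

```text
t 3.15 p [ 0.5316 -0.1935  0.2212] r [-180.     0.    83.1] F [-1.2  0.3  1. ] M [-0.15  0.02  0.02] w 0.0548 gf 0.0 q [-22.  10.  44.  98.  -7.  75.  17.]
```

View pics/w2b.png

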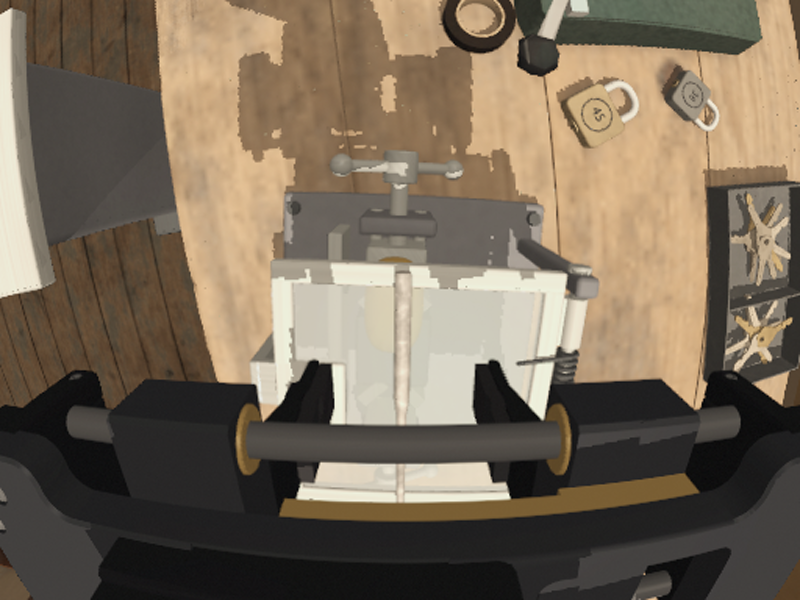

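```bash
python3 - <<'E'
from h import *
for n,u,v,z in[('end',403,269,.149),('barF',343,163,.064),('barB',453,168,.052),('barc',401,165,.058),('fl',272,263,.144),('bl',565,270,.144),('fileat420',403,420,.149)]:
    print(n,np.round(wpix(u*.64,v*.64,z),4))
E
```

```text
end [ 0.5364 -0.1626  0.149 ]
barF [ 0.5035 -0.1039  0.064 ]
barB [ 0.5771 -0.1164  0.052 ]
barc [ 0.5416 -0.1104  0.058 ]
fl [ 0.4686 -0.1516  0.144 ]
bl [ 0.6222 -0.1739  0.144 ]
fileat420 [ 0.5259 -0.2488  0.149 ]
```

Call:
arm_command([
  [[0,0,30],0],
  [[0,0,50],0],
  [[0,0,60],0],
  [[0,0,64],0],
  [[0,0,64],0],
])

```text
time_s: 3.7
tool_pos: [0.5321, -0.1954, 0.1579]
tool_rot: [179.9, 0.0, 82.9]
force: [-0.5, 0.2, -0.6]
grip_width: 0.0393
grasp_force: 0.0
```

Call:
arm_command([
  [[0,0,1],0],
  [[0,0,2],0],
  [[0,0,3],0],
  [[0,0,3],0],
  [[0,0,3],0],
])

```text
time_s: 4.2
tool_pos: [0.5316, -0.1949, 0.154]
tool_rot: [179.9, 0.0, 83.0]
force: [0.2, 0.0, 1.8]
grip_width: 0.039
grasp_force: 0.8
```

Call:
arm_command([
  [[0,0,0],0],
  [[0,0,0],0],
  [[0,0,0],0],
  [[0,0,0],0],
  [[0,0,0],0],
], grip=1)

```text
time_s: 4.7
tool_pos: [0.5308, -0.1949, 0.1537]
tool_rot: [-179.9, -0.0, 82.9]
force: [-2.7, 0.3, 3.8]
grip_width: 0.0089
grasp_force: 25.5
```

Call:
arm_command([
  [[0,0,0],0],
  [[0,0,0],0],
  [[0,0,0],0],
  [[0,0,0],0],
  [[0,0,0],0],
])

```text
time_s: 5.2
tool_pos: [0.5308, -0.1949, 0.1537]
tool_rot: [-179.9, -0.0, 82.9]
force: [-4.0, 1.0, 5.6]
grip_width: 0.0089
grasp_force: 25.5
```

Call:
arm_command([
  [[0,0,-20],0],
  [[0,0,-40],0],
  [[0,0,-60],0],
  [[0,0,-60],0],
  [[0,0,-60],0],
])

```text
time_s: 5.7
tool_pos: [0.5317, -0.1946, 0.2131]
tool_rot: [179.9, -0.0, 83.0]
force: [-0.2, -0.5, -1.0]
grip_width: 0.0088
grasp_force: 25.0
```

```bash
python3 - <<'E'
from h import *
st()
# tray geometry from top view, rim corners
for u,v in[(214,290),(311,337),(264,394),(162,344)]:
    c=viewer.calibration('top');K=c['K'];T=c['T'];r=T[:3,:3]@np.array([(u*.64-K[0,2])/K[0,0],-(v*.64-K[1,2])/K[1,1],-1]);print(np.round(T[:3,3]+r*(.03-T[2,3])/r[2],3))
E
```

```text
t 5.7 p [ 0.5317 -0.1946  0.2131] r [179.9  -0.   83. ] F [-0.2 -0.5 -1. ] M [-0.12  0.04 -0.04] w 0.0088 gf 25.0 q [-22.  10.  44.  98.  -7.  74.  17.]
[0.53 0.25 0.03]
[0.493 0.047 0.03 ]
[0.367 0.072 0.03 ]
[0.398 0.274 0.03 ]
```

```bash
python3 - <<'E'
from h import *
plan((.52,.0,.25,82),(.445,.207,.20,80),(.445,.207,.06,80),(.445,.207,.018,80))
E
```

```text
shift [191.7 -35.4 -36.9] turn 0.017 |d| 198
shift [ 194.5 -103.1   50. ] turn 0.035 |d| 226
shift [  0.   0. 140.] turn 0.0 |d| 140
shift [ 0.  0. 42.] turn 0.0 |d| 42
```

Call:
arm_command([
  [[40,-7,-37],0.017],
  [[80,-15,-37],0.017],
  [[120,-22,-37],0.017],
  [[160,-30,-37],0.017],
  [[192,-35,-37],0.017],
])

```text
time_s: 6.2
tool_pos: [0.5191, 0.0032, 0.2491]
tool_rot: [-179.9, -0.0, 82.1]
force: [0.6, -0.3, 0.2]
grip_width: 0.0089
grasp_force: 25.0
```

Call:
arm_command([
  [[42,-22,20],0.035],
  [[84,-44,40],0.035],
  [[126,-66,50],0.035],
  [[165,-88,50],0.035],
  [[194,-103,50],0.035],
])

```text
time_s: 6.7
tool_pos: [0.4424, 0.2095, 0.1984]
tool_rot: [-179.8, 0.1, 80.2]
force: [0.5, -0.1, -0.3]
grip_width: 0.0087
grasp_force: 25.0
```

Call:
arm_command([
  [[0,0,30],0],
  [[0,0,60],0],
  [[0,0,90],0],
  [[0,0,120],0],
  [[0,0,140],0],
])

```text
time_s: 7.2
tool_pos: [0.4431, 0.2055, 0.057]
tool_rot: [-179.8, 0.2, 80.0]
force: [-0.6, 0.2, -0.1]
grip_width: 0.0087
grasp_force: 25.0
```

```bash
python3 - <<'E'
from h import *
st();im,d=save('wrist','w3');cv2.imwrite('pics/w3b.png',cv2.resize(im,(800,600),interpolation=cv2.INTER_CUBIC))
plan((.445,.207,.018,80))
E
```

```text
t 7.2 p [0.4431 0.2055 0.057 ] r [-179.8    0.2   80. ] F [-0.6  0.2 -0.1] M [-0.1   0.08  0.04] w 0.0087 gf 25.0 q [-49.   9.  22. 117.  -4.  55. -35.]
shift [ 3.1  3.2 36.5] turn -0.0 |d| 37
```

View pics/w3b.png

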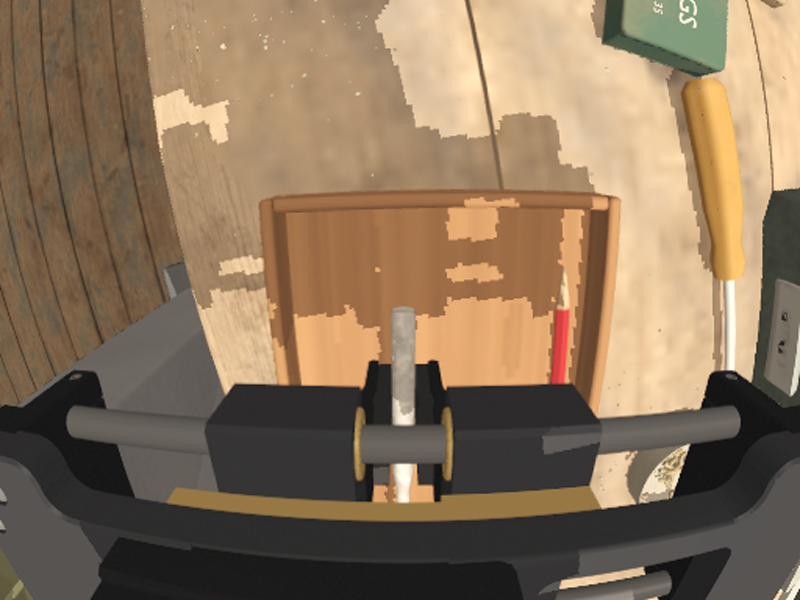

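Call:
arm_command([
  [[3,3,20],0],
  [[3,3,34],0],
  [[3,3,38],0],
  [[3,3,39],0],
  [[3,3,39],0],
])

```text
time_s: 7.75
tool_pos: [0.4489, 0.2091, 0.022]
tool_rot: [180.0, -0.0, 80.0]
force: [0.9, 0.3, -1.0]
grip_width: 0.0085
grasp_force: 25.0
```

Call:
arm_command([
  [[0,0,0],0],
  [[0,0,0],0],
  [[0,0,0],0],
  [[0,0,0],0],
  [[0,0,0],0],
], grip=0)

```text
time_s: 8.25
tool_pos: [0.4487, 0.209, 0.0217]
tool_rot: [180.0, -0.0, 80.0]
force: [-0.6, -1.1, 0.4]
grip_width: 0.0388
grasp_force: 0.0
```

Call:
arm_command([
  [[0,0,-10],0],
  [[0,0,-30],0],
  [[0,0,-80],0],
  [[0,0,-130],0],
  [[0,0,-180],0],
])

```text
time_s: 8.75
tool_pos: [0.4484, 0.2085, 0.2042]
tool_rot: [180.0, -0.0, 79.9]
force: [0.6, 1.0, -0.3]
grip_width: 0.0432
grasp_force: 0.0
```

```bash
python3 - <<'E'
from h import *
st();im,d=save('wrist','w4');cv2.imwrite('pics/w4b.png',cv2.resize(im,(512,384),interpolation=cv2.INTER_CUBIC))
J=np.array([.520,-.235]);X=np.array([.9857,-.1685]);Y=np.array([.1685,.9857])
plan((.50,.05,.26,80.3),(*(J-.045*X),.26,80.3),(*(J-.045*X),.195,80.3))
E
```

```text
t 8.75 p [0.4484 0.2085 0.2042] r [180.   -0.   79.9] F [ 0.6  1.  -0.3] M [-0.01 -0.04  0.05] w 0.0432 gf 0.0 q [-50.  -0.  22. 108.   0.  73. -38.]
shift [-150.1   74.6  -46.9] turn -0.006 |d| 174
shift [-277.6   22.7   -0. ] turn 0.0 |d| 278
shift [ 0.  0. 65.] turn 0.0 |d| 65
```

View pics/w4b.png

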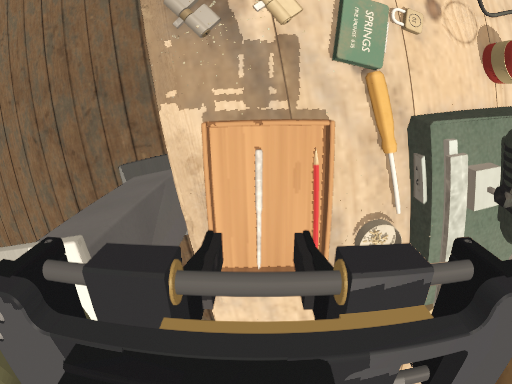

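```bash
python3 - <<'E'
from h import *
plan((.49,.05,.26,80.3),(.4764,-.17,.26,80.3),(.4764,-.2264,.23,80.3),(.4764,-.2264,.168,80.3))
E
```

```text
shift [-151.8   64.8  -46.9] turn -0.006 |d| 172
shift [-219.1   23.7   -0. ] turn 0.0 |d| 220
shift [-55.6   9.5  30. ] turn 0.0 |d| 64
shift [ 0.  0. 62.] turn 0.0 |d| 62
```

Call:
arm_command([
  [[-30,13,-47],0],
  [[-60,26,-47],0],
  [[-95,40,-47],0],
  [[-130,55,-47],0],
  [[-152,65,-47],0],
])

```text
time_s: 9.3
tool_pos: [0.4866, 0.0445, 0.2494]
tool_rot: [179.9, -0.0, 79.8]
force: [0.8, 0.7, -0.6]
grip_width: 0.0435
grasp_force: 0.0
```

Call:
arm_command([
  [[-45,5,0],0],
  [[-90,10,0],0],
  [[-135,15,0],0],
  [[-180,20,0],0],
  [[-219,24,0],0],
])

```text
time_s: 9.8
tool_pos: [0.471, -0.1746, 0.2492]
tool_rot: [179.9, -0.0, 79.9]
force: [0.2, -0.1, 0.2]
grip_width: 0.0433
grasp_force: 0.0
```

Call:
arm_command([
  [[-30,5,15],0],
  [[-56,9.5,30],0],
  [[-56,9.5,30],0],
  [[-56,9.5,30],0],
  [[-56,9.5,30],0],
])

```text
time_s: 10.3
tool_pos: [0.4719, -0.2275, 0.2191]
tool_rot: [180.0, -0.1, 80.1]
force: [-0.7, -0.1, -0.4]
grip_width: 0.0435
grasp_force: 0.0
```

```bash
python3 - <<'E'
from h import *
st();im,d=save('wrist','w5');cv2.imwrite('pics/w5b.png',cv2.resize(im,(800,600),interpolation=cv2.INTER_CUBIC))
plan((.4764,-.2264,.168,80.3))
E
```

```text
t 10.3 p [ 0.4719 -0.2275  0.2191] r [ 1.80e+02 -1.00e-01  8.01e+01] F [-0.7 -0.1 -0.4] M [-0.1   0.04 -0.02] w 0.0435 gf 0.0 q [-26.   3.  52. 103.  -3.  74.  16.]
shift [ 1.7  4.1 51.1] turn -0.003 |d| 51
```

View pics/w5b.png

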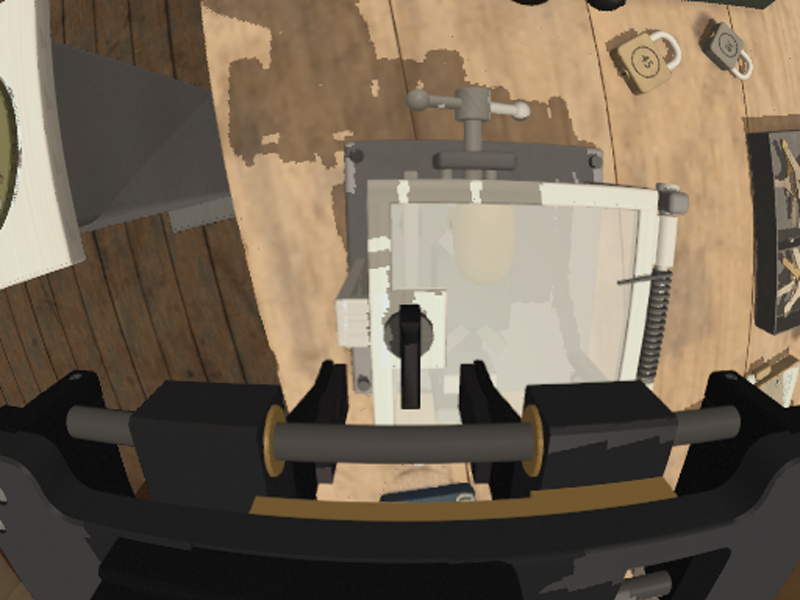

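```bash
python3 - <<'E'
from h import *
for n,u,v,z in[('bl',411,306,.192),('bl2',411,320,.192),('br',411,408,.192),('barF',420,99,.064),('barC',472,103,.058),('barB',521,109,.052),('hub',472,90,.066),('fl',368,181,.144)]:
    print(n,np.round(wpix(u*.64,v*.64,z),4))
E
```

```text
bl [ 0.4799 -0.2008  0.192 ]
bl2 [ 0.4789 -0.2068  0.192 ]
br [ 0.4721 -0.2475  0.192 ]
barF [ 0.5052 -0.1016  0.064 ]
barC [ 0.5395 -0.1085  0.058 ]
barB [ 0.5741 -0.1159  0.052 ]
hub [ 0.5397 -0.1007  0.066 ]
fl [ 0.4683 -0.1489  0.144 ]
```

Call:
arm_command([
  [[2.7,3.7,15],0],
  [[2.7,3.7,30],0],
  [[2.7,3.7,45],0],
  [[2.7,3.7,51],0],
  [[2.7,3.7,51],0],
])

```text
time_s: 10.85
tool_pos: [0.4744, -0.2264, 0.1659]
tool_rot: [-179.8, 0.0, 80.0]
force: [0.3, -0.8, 0.5]
grip_width: 0.0434
grasp_force: 0.0
```

Call:
arm_command([
  [[0,0,0],0],
  [[0,0,0],0],
  [[0,0,0],0],
  [[0,0,0],0],
  [[0,0,0],0],
], grip=1, grip_force=20)

```text
time_s: 11.35
tool_pos: [0.4756, -0.2267, 0.1678]
tool_rot: [180.0, -0.0, 80.0]
force: [-0.8, 0.2, -0.0]
grip_width: 0.0114
grasp_force: 0.0
```

Call:
arm_command([
  [[0,0,0],0],
  [[0,0,0],0],
  [[0,0,0],0],
  [[0,0,0],0],
  [[0,0,0],0],
])

```text
time_s: 11.85
tool_pos: [0.4751, -0.2266, 0.1677]
tool_rot: [-180.0, -0.0, 80.0]
force: [-3.3, 1.4, 4.5]
grip_width: 0.0087
grasp_force: 20.0
```

```bash
python3 -c "
from h import *
st()"
```

```text
t 11.85 p [ 0.4751 -0.2266  0.1677] r [-180.   -0.   80.] F [-3.3  1.4  4.5] M [0.17 0.96 0.18] w 0.0087 gf 20.0 q [-25.   7.  52. 107.  -6.  69.  18.]
```

Call:
arm_command([
  [[0,0,0],-0.1],
  [[0,0,0],-0.2],
  [[0,0,0],-0.3],
  [[0,0,0],-0.4],
  [[0,0,0],-0.5],
])

```text
time_s: 12.35
tool_pos: [0.4739, -0.2267, 0.1674]
tool_rot: [-179.9, -0.1, 108.8]
force: [-6.3, 0.5, 5.9]
grip_width: 0.0089
grasp_force: 20.0
```

```bash
python3 -c "
from h import *
st()"
```

```text
t 12.35 p [ 0.4739 -0.2267  0.1674] r [-1.799e+02 -1.000e-01  1.088e+02] F [-6.3  0.5  5.9] M [ 0.24  1.58 -0.09] w 0.0089 gf 20.0 q [-23.   7.  49. 107.  -6.  69.  47.]
```

Call:
arm_command([
  [[0.3,-1,0],-0.1],
  [[0.3,-1,0],-0.2],
  [[0.3,-1,0],-0.3],
  [[0.3,-1,0],-0.4],
  [[0.3,-1,0],-0.5],
])

```text
time_s: 12.85
tool_pos: [0.4729, -0.2273, 0.1674]
tool_rot: [-179.9, -0.1, 137.4]
force: [-7.0, -0.2, 6.0]
grip_width: 0.0088
grasp_force: 20.0
```

```bash
python3 -c "
from h import *
st()"
```

```text
t 12.85 p [ 0.4729 -0.2273  0.1674] r [-1.799e+02 -1.000e-01  1.374e+02] F [-7.  -0.2  6. ] M [ 0.03  1.48 -0.1 ] w 0.0088 gf 20.0 q [-21.   7.  47. 107.  -5.  69.  75.]
```

Call:
arm_command([
  [[0,0,0],-0.1],
  [[0,0,0],-0.2],
  [[0,0,0],-0.3],
  [[0,0,0],-0.4],
  [[0,0,0],-0.5],
])

```text
time_s: 13.35
tool_pos: [0.4724, -0.2283, 0.1674]
tool_rot: [-179.9, -0.2, 166.0]
force: [-5.9, -2.1, 6.2]
grip_width: 0.0089
grasp_force: 20.0
```

Call:
arm_command([
  [[0,0,0],-0.05],
  [[0,0,0],-0.075],
  [[0,0,0],-0.075],
  [[0,0,0],-0.075],
  [[0,0,0],-0.075],
])

```text
time_s: 13.85
tool_pos: [0.4734, -0.2286, 0.1679]
tool_rot: [-179.9, -0.0, 170.1]
force: [-5.0, -3.2, 6.0]
grip_width: 0.0084
grasp_force: 23.8
```

```bash
python3 - <<'E'
from h import *
st();o=env.get_obs()
p0=np.array(o['tool_pos']);X=np.array([.9857,-.1685])
f=lambda a:np.array([100-145*np.cos(a)+35*np.sin(a),140+145*np.sin(a)+35*np.cos(a)])/1000
W=[]
for a in[.1,.2,.35,.5,.65,.8,.95,1.1,1.25,1.4,1.5]:
    d=f(a)-f(0);print(a,'dx,dz mm',np.round(d*1000,1))
E
```

```text
t 13.85 p [ 0.4734 -0.2286  0.1679] r [-179.9   -0.   170.1] F [-5.  -3.2  6. ] M [-0.39  1.13  0.  ] w 0.0084 gf 23.8 q [-18.   6.  44. 107.  -5.  69. 107.]
0.1 dx,dz mm [ 4.2 14.3]
0.2 dx,dz mm [ 9.8 28.1]
0.35 dx,dz mm [20.8 47.6]
0.5 dx,dz mm [34.5 65.2]
0.65 dx,dz mm [50.7 80.6]
0.8 dx,dz mm [69.1 93.4]
0.95 dx,dz mm [ 89.1 103.3]
1.1 dx,dz mm [110.4 110.1]
1.25 dx,dz mm [132.5 113.6]
1.4 dx,dz mm [154.8 113.8]
1.5 dx,dz mm [169.7 112.1]
```

Call:
arm_command([
  [[-4,0,-14],0],
  [[-10,0,-28],0],
  [[-15,0,-38],0],
  [[-21,0,-48],0],
  [[-27,0,-57],0],
])

```text
time_s: 14.35
tool_pos: [0.5001, -0.2331, 0.2255]
tool_rot: [-179.9, -0.1, 170.1]
force: [-3.1, -4.1, 2.1]
grip_width: 0.0085
grasp_force: 22.3
```

Call:
arm_command([
  [[-7,0,-8],0],
  [[-15,0,-16],0],
  [[-23,0,-23],0],
  [[-32,0,-30],0],
  [[-42,0,-36],0],
])

```text
time_s: 14.85
tool_pos: [0.5431, -0.2402, 0.2616]
tool_rot: [-179.9, 0.1, 170.2]
force: [-1.3, -4.8, 3.2]
grip_width: 0.0091
grasp_force: 20.0
```

```bash
python3 -c "
from h import *
st()"
```

```text
t 14.85 p [ 0.5431 -0.2402  0.2616] r [-1.799e+02  1.000e-01  1.702e+02] F [-1.3 -4.8  3.2] M [-1.15  0.73  0.05] w 0.0091 gf 20.0 q [-16.  13.  44.  90.  -9.  80. 109.]
```

Call:
arm_command([
  [[-20,-0.5,-10],0],
  [[-41,-0.5,-17],0],
  [[-64,-0.5,-20],0],
  [[-86,-0.5,-20],0],
  [[-94,-0.5,-20],0],
])

```text
time_s: 15.35
tool_pos: [0.6377, -0.2559, 0.2801]
tool_rot: [-179.8, 0.1, 170.3]
force: [-0.1, -4.5, -0.5]
grip_width: 0.0089
grasp_force: 20.0
```

Call:
arm_command([
  [[-4,0,1],0],
  [[-4,0,1],0],
  [[-4,0,1],0],
  [[-4,0,1],0],
  [[-4,0,1],0],
])

```text
time_s: 15.85
tool_pos: [0.6399, -0.2562, 0.2796]
tool_rot: [-179.9, 0.2, 170.2]
force: [2.6, -5.4, -1.4]
grip_width: 0.0086
grasp_force: 20.0
```

```bash
python3 -c "
from h import *
st()"
```

```text
t 15.85 p [ 0.6399 -0.2562  0.2796] r [-179.9    0.2  170.2] F [ 2.6 -5.4 -1.4] M [-1.15 -0.79  0.17] w 0.0086 gf 20.0 q [-10.  26.  43.  74. -18.  86. 111.]
```

Call:
arm_command([
  [[0,0,0],0],
  [[0,0,0],0],
  [[0,0,0],0],
  [[0,0,0],0],
  [[0,0,0],0],
], grip=0.2)

```text
time_s: 16.35
tool_pos: [0.6389, -0.2551, 0.2795]
tool_rot: [180.0, -0.0, 170.2]
force: [0.2, 0.3, -0.0]
grip_width: 0.0332
grasp_force: 0.0
```

Call:
arm_command([
  [[0,0,-15],0],
  [[0,0,-40],0],
  [[0,0,-75],0],
  [[0,0,-95],0],
  [[0,0,-95],0],
])

```text
time_s: 16.85
tool_pos: [0.6397, -0.2566, 0.3796]
tool_rot: [-179.9, 0.4, 170.2]
force: [0.3, -1.2, -0.6]
grip_width: 0.0347
grasp_force: 0.0
```

```bash
python3 - <<'E'
from h import *
st();save('scene','s6')
plan((.59,-.18,.36,127),(.5035,-.1012,.36,84),(.5035,-.1012,.20,80.3))
E
```

```text
t 16.85 p [ 0.6397 -0.2566  0.3796] r [-179.9    0.4  170.2] F [ 0.3 -1.2 -0.6] M [-0.03 -0.02 -0.01] w 0.0347 gf 0.0 q [ -8.  26.  44.  63. -18.  97. 111.]
shift [61.5 66.8 17.2] turn 0.754 |d| 92
shift [115.  -21.7  -0. ] turn 0.75 |d| 117
shift [  0.   0. 160.] turn 0.065 |d| 160
```

Call:
arm_command([
  [[61,67,0],0.15],
  [[61,67,0],0.3],
  [[61,67,0],0.45],
  [[61,67,0],0.6],
  [[61,67,0],0.745],
])

```text
time_s: 17.4
tool_pos: [0.5896, -0.1781, 0.3737]
tool_rot: [-180.0, -0.1, 127.3]
force: [-0.2, -0.3, -0.0]
grip_width: 0.0347
grasp_force: 0.0
```

Call:
arm_command([
  [[25,-5,0],0.15],
  [[50,-10,0],0.3],
  [[75,-15,0],0.45],
  [[100,-20,0],0.6],
  [[115,-22,0],0.74],
])

```text
time_s: 17.9
tool_pos: [0.5011, -0.1001, 0.3736]
tool_rot: [-179.9, -0.1, 84.9]
force: [0.5, 0.3, 0.5]
grip_width: 0.0349
grasp_force: 0.0
```

```bash
python3 - <<'E'
from h import *
st()
plan((.5035,-.1012,.20,80.3))
E
```

```text
t 17.9 p [ 0.5011 -0.1001  0.3736] r [-1.799e+02 -1.000e-01  8.490e+01] F [0.5 0.3 0.5] M [-0.15  0.02 -0.04] w 0.0349 gf 0.0 q [-44.  -3.  51.  90.   2.  92.   2.]
shift [ -0.9   2.5 173.6] turn 0.08 |d| 174
```

Call:
arm_command([
  [[-1,2.5,40],0.08],
  [[-1,2.5,80],0.08],
  [[-1,2.5,120],0.08],
  [[-1,2.5,160],0.08],
  [[-1,2.5,174],0.08],
], grip=1)

```text
time_s: 18.4
tool_pos: [0.5018, -0.1019, 0.1963]
tool_rot: [-179.6, 0.1, 80.6]
force: [-0.8, 0.0, 0.5]
grip_width: 0.0041
grasp_force: 0.0
```

```bash
python3 - <<'E'
from h import *
st();im,d=save('wrist','w6');cv2.imwrite('pics/w6b.png',cv2.resize(im,(800,600),interpolation=cv2.INTER_CUBIC))
plan((.5035,-.1012,.115,80.3))
E
```

```text
t 18.4 p [ 0.5018 -0.1019  0.1963] r [-1.796e+02  1.000e-01  8.060e+01] F [-0.8  0.   0.5] M [-0.06  0.05 -0.01] w 0.0041 gf 0.0 q [-42.   3.  53. 106.  -2.  72.   2.]
shift [ 1.   1.4 81.2] turn 0.004 |d| 81
```

View pics/w6b.png

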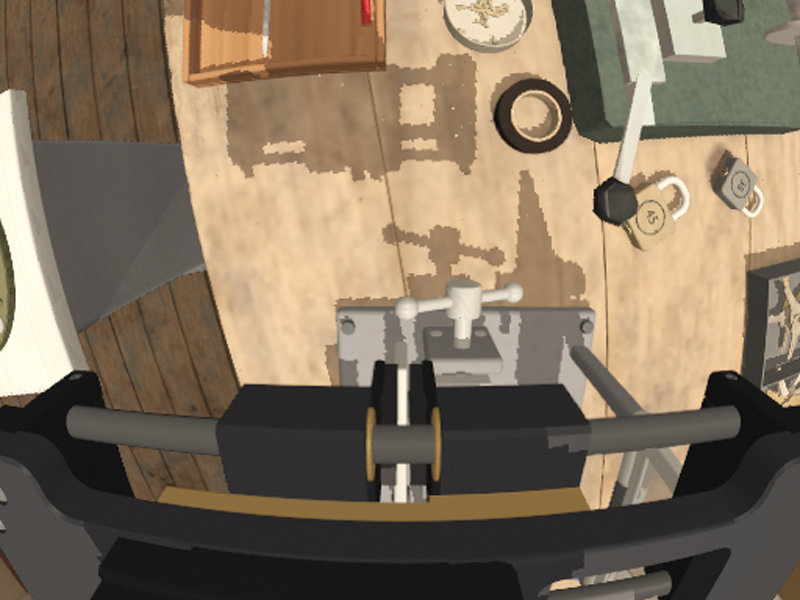

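```bash
python3 - <<'E'
from h import *
d=np.load('pics/w6_d.npy')
for n,u,v,z in[('F',406,308,.077),('C',463,296,.064),('B',514,293,.042)]:
    print(n,np.round(wpix(u*.64,v*.64,z),4),d[int(v*.64),int(u*.64)])
    for zz in (.03,.05,.07):print(wpix(u*.64,v*.64,zz))
E
```

```text
F [ 0.5024 -0.1041  0.077 ] 0.2777755
[ 0.49999489 -0.11846527  0.03      ]
[ 0.50102849 -0.11234652  0.05      ]
[ 0.50206209 -0.10622776  0.07      ]
C [ 0.5392 -0.106   0.064 ] 0.29253775
[ 0.54189334 -0.11616416  0.03      ]
[ 0.54030738 -0.11018927  0.05      ]
[ 0.53872142 -0.10421439  0.07      ]
B [ 0.577  -0.1161  0.042 ] 0.31381258
[ 0.57930968 -0.11986456  0.03      ]
[ 0.57538438 -0.11365832  0.05      ]
[ 0.57145909 -0.10745208  0.07      ]
```

Call:
arm_command([
  [[-1.5,-0.5,40],0],
  [[-1.5,-0.5,70],0],
  [[-1.5,-0.5,90],0],
  [[-1.5,-0.5,100],0],
  [[-1.5,-0.5,100],0],
])

```text
time_s: 18.95
tool_pos: [0.5043, -0.1039, 0.1006]
tool_rot: [-180.0, 0.0, 80.6]
force: [-0.7, 0.3, 0.2]
grip_width: 0.0003
grasp_force: 0.0
```

Call:
arm_command([
  [[0,0,2],0],
  [[0,0,4],0],
  [[0,0,6],0],
  [[0,0,8],0],
  [[0,0,10],0],
])

```text
time_s: 19.45
tool_pos: [0.5042, -0.1038, 0.0911]
tool_rot: [-180.0, -0.0, 80.6]
force: [-3.8, 0.6, 9.5]
grip_width: 0.0005
grasp_force: 4.2
```

Call:
arm_command([
  [[0,-1,3],0],
  [[0,-2,6],0],
  [[0,-3,9],0],
  [[0,-3,12],0],
  [[0,-3,15],0],
])

```text
time_s: 19.95
tool_pos: [0.4994, -0.1026, 0.0756]
tool_rot: [-179.7, -0.1, 80.6]
force: [-6.7, 2.5, 8.9]
grip_width: 0.0001
grasp_force: 4.2
```

Call:
arm_command([
  [[0,0,3],0],
  [[0,0,6],0],
  [[0,0,9],0],
  [[0,0,12],0],
  [[0,0,15],0],
])

```text
time_s: 20.45
tool_pos: [0.5002, -0.1023, 0.0606]
tool_rot: [-179.8, -0.1, 80.6]
force: [-4.7, 3.0, 7.5]
grip_width: 0.0008
grasp_force: 3.6
```

Call:
arm_command([
  [[0,0,3],0],
  [[0,0,6],0],
  [[0,1,8],0],
  [[0,1,10],0],
  [[0,1,10],0],
])

```text
time_s: 20.95
tool_pos: [0.5029, -0.1025, 0.0512]
tool_rot: [180.0, -0.1, 80.6]
force: [-1.2, 2.0, 4.8]
grip_width: 0.0001
grasp_force: 2.8
```

Call:
arm_command([
  [[0,0,-30],0],
  [[0,0,-60],0],
  [[0,0,-100],0],
  [[0,0,-140],0],
  [[0,0,-180],0],
])

```text
time_s: 21.45
tool_pos: [0.502, -0.1038, 0.2321]
tool_rot: [180.0, -0.0, 80.5]
force: [1.4, 0.6, 0.3]
grip_width: 0.0003
grasp_force: 0.0
```

```bash
python3 - <<'E'
from h import *
st();save('scene','s7')
im,d=save('top','t7');c=lambda i:cv2.resize(i[150:300,240:380],(560,600),interpolation=cv2.INTER_CUBIC)
cv2.imwrite('pics/t7b.png',c(im))
E
```

```text
t 21.45 p [ 0.502  -0.1038  0.2321] r [180.   -0.   80.5] F [1.4 0.6 0.3] M [-0.11  0.01 -0.01] w 0.0003 gf 0.0 q [-44.   0.  54. 104.  -0.  76.   0.]
```

View pics/t7b.png

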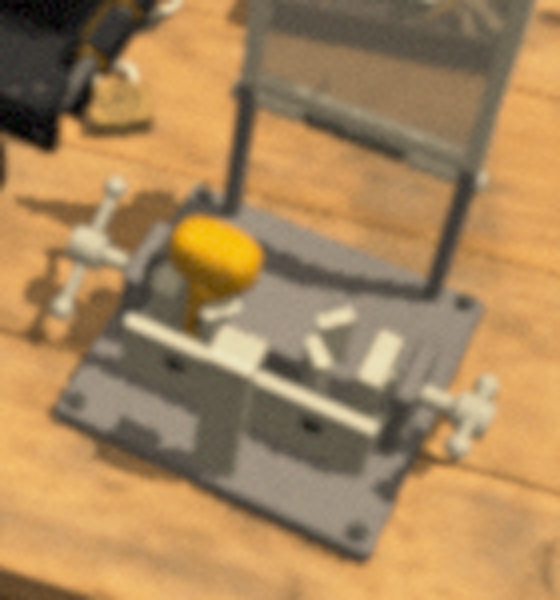

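```bash
python3 - <<'E'
from h import *
im=cv2.imread('pics/t7.png');d=np.load('pics/t7_d.npy')
P=[]
for v in range(195,240):
    for u in range(278,312):
        b,g,r=map(int,im[v,u])
        if r>150 and b<90 and d[v,u]>0:P.append(cam2w('top',u,v,d[v,u]))
P=np.array(P);a=np.radians(-9.7);J=np.array([.5195,-.2338]);X=np.array([np.cos(a),np.sin(a)]);Y=np.array([-X[1],X[0]])
H=P[P[:,2]>.095];q=np.c_[(H[:,:2]-J)@X,(H[:,:2]-J)@Y]
print(len(H),q.min(0),q.max(0),np.median(q,0),H[:,2].max())
k=J+.045*Y;print(k)
plan((.49,-.12,.25,123),(*k,.25,165),(*k,.2,170.3),(*k,.093,170.3))
E
```

```text
241 [-0.01774794  0.01239415] [0.01457033 0.06854916] [-0.00408433  0.03728207] 0.12449602324183029
[ 0.52708202 -0.18944334]
shift [-18.  -12.8 -14.2] turn -0.741 |d| 26
shift [-78.4  -6.7  -0. ] turn -0.733 |d| 79
shift [ 0.  0. 50.] turn -0.093 |d| 50
shift [  0.   0. 107.] turn 0.0 |d| 107
```

```bash
python3 - <<'E'
from h import *
k=(.5253,-.1915)
plan((.49,-.13,.25,123),(*k,.25,165.5),(*k,.2,170.3))
E
```

```text
shift [-27.9 -11.2 -14.2] turn -0.741 |d| 33
shift [-70.8  -3.9  -0. ] turn -0.742 |d| 71
shift [ 0.  0. 50.] turn -0.084 |d| 50
```

Call:
arm_command([
  [[-28,-11,-14],-0.15],
  [[-28,-11,-14],-0.3],
  [[-28,-11,-14],-0.45],
  [[-28,-11,-14],-0.6],
  [[-28,-11,-14],-0.741],
], grip=-0.61)

```text
time_s: 22.05
tool_pos: [0.4865, -0.1294, 0.2438]
tool_rot: [-180.0, -0.0, 123.3]
force: [0.4, -0.1, 0.3]
grip_width: 0.0324
grasp_force: 0.0
```

Call:
arm_command([
  [[-15,-1,0],-0.15],
  [[-30,-2,0],-0.3],
  [[-50,-3,0],-0.45],
  [[-65,-4,0],-0.6],
  [[-71,-4,0],-0.742],
])

```text
time_s: 22.55
tool_pos: [0.5221, -0.1927, 0.2435]
tool_rot: [-179.9, -0.1, 165.8]
force: [0.1, 0.2, 0.2]
grip_width: 0.0678
grasp_force: 0.0
```

Call:
arm_command([
  [[0,0,15],-0.084],
  [[0,0,30],-0.084],
  [[0,0,45],-0.084],
  [[0,0,50],-0.084],
  [[0,0,50],-0.084],
])

```text
time_s: 23.05
tool_pos: [0.5215, -0.1908, 0.1933]
tool_rot: [-180.0, -0.1, 170.3]
force: [-0.7, -0.2, 0.1]
grip_width: 0.0697
grasp_force: 0.0
```

```bash
python3 - <<'E'
from h import *
st();im,d=save('wrist','w8');cv2.imwrite('pics/w8b.png',cv2.resize(im,(800,600),interpolation=cv2.INTER_CUBIC))
plan((.5253,-.1915,.093,170.3))
E
```

```text
t 23.05 p [ 0.5215 -0.1908  0.1933] r [-1.800e+02 -1.000e-01  1.703e+02] F [-0.7 -0.2  0.1] M [-0.03 -0.   -0.03] w 0.0697 gf 0.0 q [-33.  12.  57. 101. -11.  73. 107.]
shift [-3.300e+00  1.000e-01  1.012e+02] turn 0.0 |d| 101
```

View pics/w8b.png

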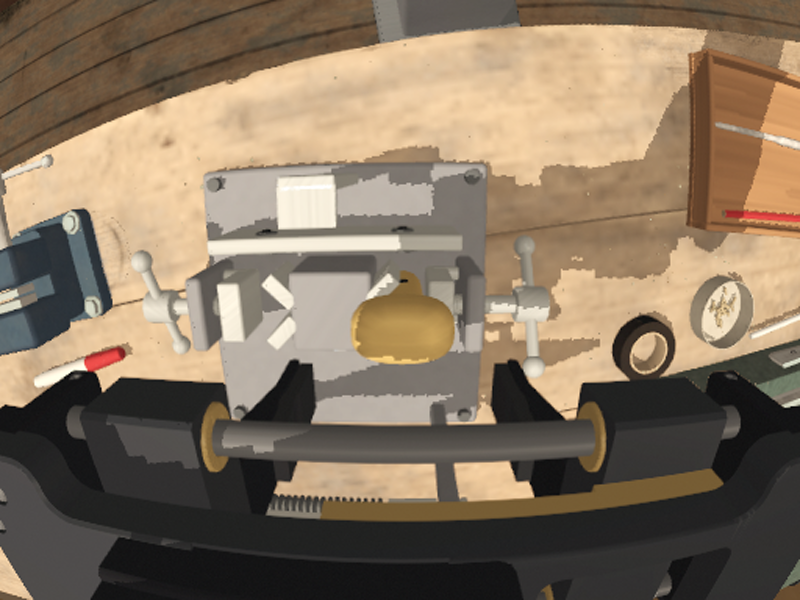

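```bash
python3 - <<'E'
from h import *
for u,v,z in[(351,325,.085),(457,325,.085),(404,363,.095),(404,294,.095),(404,300,.106),(404,352,.106)]:print(np.round(wpix(u*.64,v*.64,z),4))
E
```

```text
[ 0.5266 -0.2226  0.085 ]
[ 0.5374 -0.1596  0.085 ]
[ 0.5521 -0.1946  0.095 ]
[ 0.5102 -0.1874  0.095 ]
[ 0.5106 -0.1875  0.106 ]
[ 0.5406 -0.1926  0.106 ]
```

Call:
arm_command([
  [[-5.5,0,30],0],
  [[-5.5,0,60],0],
  [[-5.5,0,85],0],
  [[-5.5,0,97],0],
  [[-5.5,0,100],0],
])

```text
time_s: 23.6
tool_pos: [0.5273, -0.1919, 0.0939]
tool_rot: [-180.0, -0.1, 170.3]
force: [0.6, 0.4, -0.3]
grip_width: 0.0706
grasp_force: 0.0
```

Call:
arm_command([
  [[0,0,0],0],
  [[0,0,0],0],
  [[0,0,0],0],
  [[0,0,0],0],
  [[0,0,0],0],
], grip=1, grip_force=15)

```text
time_s: 24.1
tool_pos: [0.5283, -0.1923, 0.0954]
tool_rot: [180.0, 0.1, 170.3]
force: [-0.1, -0.4, 4.1]
grip_width: 0.0459
grasp_force: 15.0
```

```bash
python3 -c "
from h import *
st()"
```

```text
t 24.1 p [ 0.5283 -0.1923  0.0954] r [1.800e+02 1.000e-01 1.703e+02] F [-0.1 -0.4  4.1] M [0.08 0.08 0.02] w 0.0459 gf 15.0 q [-28.  20.  54. 107. -18.  63. 113.]
```

Call:
arm_command([
  [[0,0,0],-0.08],
  [[0,0,0],-0.16],
  [[0,0,0],-0.24],
  [[0,0,0],-0.32],
  [[0,0,0],-0.4],
])

```text
time_s: 24.6
tool_pos: [0.5282, -0.1915, 0.0954]
tool_rot: [179.9, 0.1, -166.6]
force: [-1.2, 1.4, 5.5]
grip_width: 0.0462
grasp_force: 15.0
```

Call:
arm_command([
  [[0,0,0],-0.06],
  [[0,0,0],-0.12],
  [[0,0,0],-0.17],
  [[0,0,0],-0.17],
  [[0,0,0],-0.17],
])

```text
time_s: 25.1
tool_pos: [0.5281, -0.1912, 0.0954]
tool_rot: [179.9, 0.1, -157.0]
force: [-0.2, 2.5, 5.5]
grip_width: 0.0457
grasp_force: 15.0
```

```bash
python3 -c "
from h import *
st()"
```

```text
t 25.1 p [ 0.5281 -0.1912  0.0954] r [ 1.799e+02  1.000e-01 -1.570e+02] F [-0.2  2.5  5.5] M [0.62 0.33 0.08] w 0.0457 gf 15.0 q [-23.  18.  48. 106. -15.  62. 143.]
```

Call:
arm_command([
  [[0,0,0],0],
  [[0,0,0],0],
  [[0,0,0],0],
  [[0,0,0],0],
  [[0,0,0],0],
], grip=-0.5)

```text
time_s: 25.6
tool_pos: [0.5275, -0.1922, 0.0944]
tool_rot: [180.0, -0.0, -157.0]
force: [-0.4, 1.3, 0.9]
grip_width: 0.0643
grasp_force: 0.0
```

Call:
arm_command([
  [[0,0,-20],0],
  [[0,0,-60],0],
  [[0,0,-90],0],
  [[0,0,-100],0],
  [[0,0,-100],0],
])

```text
time_s: 26.1
tool_pos: [0.5242, -0.1943, 0.1947]
tool_rot: [179.9, -0.3, -157.3]
force: [-9.0, -2.8, -0.8]
grip_width: 0.0654
grasp_force: 0.0
```

Call:
arm_command([
  [[0,0,0],0.14],
  [[0,0,0],0.28],
  [[0,0,0],0.42],
  [[0,0,0],0.56],
  [[0,0,0],0.7],
])

```text
time_s: 26.6
tool_pos: [0.5275, -0.1922, 0.1945]
tool_rot: [180.0, -0.0, 162.5]
force: [-0.1, -0.1, 0.5]
grip_width: 0.0655
grasp_force: 0.0
```

Call:
arm_command([
  [[0,0,0],0.14],
  [[0,0,0],0.28],
  [[0,0,0],0.42],
  [[0,0,0],0.56],
  [[0,0,0],0.65],
])

```text
time_s: 27.1
tool_pos: [0.5276, -0.1921, 0.1945]
tool_rot: [-180.0, -0.0, 125.4]
force: [0.3, 0.3, 0.4]
grip_width: 0.0653
grasp_force: 0.0
```

```bash
cat >> h.py <<'E'
def knob(f):
    "PCA of brass head top in wrist view: long axis angle in jig deg"
    o=env.get_obs();im,_=save('wrist',f);hs=cv2.cvtColor(im,cv2.COLOR_BGR2HSV)
    m=cv2.inRange(hs,(15,110,60),(32,255,255));m[270:]=0
    n,l,s,c=cv2.connectedComponentsWithStats(m)
    for i in range(1,n):
        if s[i,4]>300:print('blob',s[i],c[i].round())
    z=lambda u,v:wpix(u,v,.095,o)[:2]
    i=min(range(1,n),key=lambda i:np.hypot(*(z(*c[i])-[.527,-.191])) if s[i,4]>300 else 9)
    v,u=np.nonzero(l==i);P=np.array([z(a,b) for a,b in zip(u,v)]);C=P.mean(0);w,V=np.linalg.eigh(np.cov((P-C).T))
    print('knob c',C.round(4),'jig angle',round((np.degrees(np.arctan2(V[1,1],V[0,1]))+9.7)%180,1),'half axes',2*np.sqrt(w))
E
python3 -c "
from h import *
st();knob('w9');plan((.527,-.191,.2,125.3))"
```

```text
t 27.1 p [ 0.5276 -0.1921  0.1945] r [-180.    -0.   125.4] F [0.3 0.3 0.4] M [-0.08  0.02  0.03] w 0.0653 gf 0.0 q [-36.  14.  62. 101. -13.  73.  64.]
blob [ 15   9  76  52 666] [48. 31.]
blob [ 72  41  71  64 955] [104.  69.]
blob [ 33  67  35  46 313] [52. 88.]
blob [ 73  81  50  50 449] [102. 109.]
blob [ 11 136  26 104 629] [ 22. 182.]
blob [ 37 161  26  46 392] [ 51. 185.]
blob [ 235  168   44   69 2363] [257. 203.]
knob c [ 0.5278 -0.1936] jig angle 125.2 half axes [0.0193407  0.03329442]
shift [ 1.2  0.2 -5.6] turn -0.001 |d| 6
```

Call:
arm_command([
  [[0,0,30],0],
  [[0,0,60],0],
  [[0,0,85],0],
  [[0,0,100],0],
  [[0,0,104],0],
])

```text
time_s: 27.65
tool_pos: [0.5266, -0.1919, 0.0891]
tool_rot: [-179.9, -0.1, 125.7]
force: [-0.2, 0.9, -0.5]
grip_width: 0.0648
grasp_force: 0.0
```

Call:
arm_command([
  [[0,0,0],0],
  [[0,0,0],0],
  [[0,0,0],0],
  [[0,0,0],0],
  [[0,0,0],0],
], grip=1, grip_force=20)

```text
time_s: 28.15
tool_pos: [0.5279, -0.1924, 0.0913]
tool_rot: [180.0, 0.0, 125.6]
force: [-1.5, -0.4, 2.7]
grip_width: 0.0385
grasp_force: 17.8
```

```bash
python3 -c "
from h import *
st()"
```

```text
t 28.15 p [ 0.5279 -0.1924  0.0913] r [180.    0.  125.6] F [-1.5 -0.4  2.7] M [-0.1   0.24  0.05] w 0.0385 gf 17.8 q [-31.  22.  58. 107. -21.  63.  70.]
```

Flanks gripped (38.5 mm and still aligning). Settle, then turn 45°.

Call:
arm_command([
  [[0,0,0],0],
  [[0,0,0],0],
  [[0,0,0],0],
  [[0,0,0],0],
  [[0,0,0],0],
])

```text
time_s: 28.65
tool_pos: [0.528, -0.1925, 0.0913]
tool_rot: [180.0, 0.0, 125.6]
force: [-1.4, -0.8, 6.6]
grip_width: 0.0382
grasp_force: 17.8
```

Call:
arm_command([
  [[0,0,0],-0.1],
  [[0,0,0],-0.2],
  [[0,0,0],-0.3],
  [[0,0,0],-0.4],
  [[0,0,0],-0.5],
])

```text
time_s: 29.15
tool_pos: [0.5279, -0.192, 0.0912]
tool_rot: [179.9, 0.0, 154.5]
force: [-1.2, 1.3, 5.2]
grip_width: 0.0385
grasp_force: 18.1
```

Call:
arm_command([
  [[0,0,0],-0.1],
  [[0,0,0],-0.2],
  [[0,0,0],-0.28],
  [[0,0,0],-0.28],
  [[0,0,0],-0.28],
])

```text
time_s: 29.65
tool_pos: [0.5281, -0.1916, 0.0912]
tool_rot: [179.9, 0.0, 170.3]
force: [-0.8, 0.9, 5.9]
grip_width: 0.0384
grasp_force: 17.8
```

```bash
python3 -c "
from h import *
st()"
```

```text
t 29.65 p [ 0.5281 -0.1916  0.0912] r [179.9   0.  170.3] F [-0.8  0.9  5.9] M [ 0.34  0.29 -0.01] w 0.0384 gf 17.8 q [-24.  19.  48. 107. -16.  62. 111.]
```

Call:
arm_command([
  [[0,0,0],0],
  [[0,0,0],0],
  [[0,0,0],0],
  [[0,0,0],0],
  [[0,0,0],0],
], grip_force=50)

```text
time_s: 30.15
tool_pos: [0.5282, -0.1916, 0.0913]
tool_rot: [179.9, 0.0, 170.3]
force: [0.1, 1.5, 5.8]
grip_width: 0.0377
grasp_force: 44.7
```

Call:
arm_command([
  [[0,0,0],0],
  [[0,0,0],0],
  [[0,0,0],0],
  [[0,0,0],0],
  [[0,0,0],0],
], grip=-0.4, grip_force=20)

```text
time_s: 30.65
tool_pos: [0.5275, -0.1921, 0.0904]
tool_rot: [180.0, -0.0, 170.3]
force: [0.1, -0.5, 0.5]
grip_width: 0.0594
grasp_force: 0.0
```

Call:
arm_command([
  [[10,0,-20],0],
  [[20,0,-60],0],
  [[25,0,-90],0],
  [[25,0,-105],0],
  [[25,0,-105],0],
])

```text
time_s: 31.15
tool_pos: [0.5045, -0.1881, 0.1974]
tool_rot: [179.9, 0.2, 170.4]
force: [-0.2, -0.2, 0.4]
grip_width: 0.061
grasp_force: 0.0
```

```bash
python3 -c "
from h import *
st();knob('w10')"
```

```text
t 31.15 p [ 0.5045 -0.1881  0.1974] r [179.9   0.2 170.4] F [-0.2 -0.2  0.4] M [ 0.01 -0.02  0.02] w 0.061 gf 0.0 q [-30.   7.  52. 103.  -6.  72. 104.]
blob [349   2  36  26 373] [367.  16.]
blob [ 47   9  40  26 330] [67. 20.]
blob [  8  23  36  44 357] [25. 49.]
blob [118  33  70  37 588] [151.  52.]
blob [ 238  186   41   72 2250] [258. 224.]
knob c [ 0.529  -0.1908] jig angle 173.5 half axes [0.01898751 0.03596579]
```

```bash
python3 -c "
import cv2
im=cv2.imread('pics/w10.png');cv2.imwrite('pics/w10b.png',cv2.resize(im[140:290,180:340],(640,600),interpolation=cv2.INTER_CUBIC))"
```

```text
(no output)
```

View pics/w10b.png

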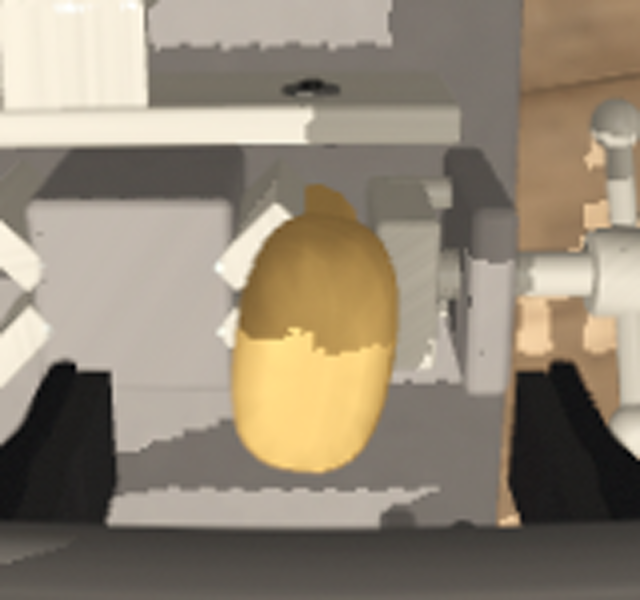

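Call:
arm_command([
  [[-25,0,20],0],
  [[-25,0,60],0],
  [[-25,0,90],0],
  [[-25,0,105],0],
  [[-25,0,107],0],
])

```text
time_s: 31.7
tool_pos: [0.5258, -0.1931, 0.0861]
tool_rot: [-179.9, -0.3, 170.3]
force: [-0.6, -2.3, 1.2]
grip_width: 0.061
grasp_force: 1.4
```

Call:
arm_command([
  [[0,0,0],0],
  [[0,0,0],0],
  [[0,0,0],0],
  [[0,0,0],0],
  [[0,0,0],0],
], grip=1)

```text
time_s: 32.2
tool_pos: [0.528, -0.192, 0.0888]
tool_rot: [180.0, 0.0, 170.3]
force: [0.2, -0.4, -0.5]
grip_width: 0.0371
grasp_force: 18.5
```

Call:
arm_command([
  [[0,0,0],-0.05],
  [[0,0,0],-0.115],
  [[0,0,0],-0.115],
  [[0,0,0],-0.115],
  [[0,0,0],-0.115],
])

```text
time_s: 32.7
tool_pos: [0.528, -0.1917, 0.0888]
tool_rot: [180.0, 0.0, 176.9]
force: [0.5, 1.2, 3.1]
grip_width: 0.0368
grasp_force: 18.6
```

Call:
arm_command([
  [[0,0,0],0],
  [[0,0,0],0],
  [[0,0,0],0],
  [[0,0,0],0],
  [[0,0,0],0],
], grip=-0.4)

```text
time_s: 33.2
tool_pos: [0.5274, -0.1931, 0.0885]
tool_rot: [-179.9, -0.0, 176.9]
force: [-0.5, -3.0, -0.7]
grip_width: 0.0596
grasp_force: 0.9
```

Call:
arm_command([
  [[10,0,-20],0],
  [[20,0,-60],0],
  [[25,0,-90],0],
  [[25,0,-105],0.1],
  [[25,0,-105],0.115],
])

```text
time_s: 33.7
tool_pos: [0.5041, -0.1912, 0.1959]
tool_rot: [179.9, 0.3, 170.3]
force: [-0.3, -0.2, -0.2]
grip_width: 0.0609
grasp_force: 0.0
```

```bash
python3 -c "
from h import *
st();knob('w11')"
```

```text
t 33.7 p [ 0.5041 -0.1912  0.1959] r [179.9   0.3 170.3] F [-0.3 -0.2 -0.2] M [-0.02 -0.01 -0.03] w 0.0609 gf 0.0 q [-30.   7.  52. 103.  -6.  72. 104.]
blob [ 47  10  36  25 325] [65. 21.]
blob [  6  21  36  52 407] [23. 49.]
blob [119  35  77  35 677] [153.  52.]
blob [ 242  186   40   73 2274] [262. 225.]
knob c [ 0.5295 -0.1906] jig angle 178.7 half axes [0.01892419 0.03621571]
```

```bash
python3 -c "
from h import *
B=(.5785,-.1154)
plan((.50,-.15,.28,128),(.53,-.10,.28,85.5),(*B,.27,80.3),(*B,.13,80.3),(*B,.102,80.3))"
```

```text
shift [ 10.   39.6 -85.8] turn 0.739 |d| 95
shift [20.9 54.4 -0. ] turn 0.742 |d| 58
shift [-11.5  49.6  10. ] turn 0.091 |d| 52
shift [  0.   0. 140.] turn 0.0 |d| 140
shift [ 0.  0. 28.] turn 0.0 |d| 28
```

Call:
arm_command([
  [[10,20,-50],0.1],
  [[10,39,-86],0.25],
  [[10,39,-86],0.4],
  [[10,39,-86],0.54],
  [[10,39,-86],0.68],
], grip=1)

```text
time_s: 34.25
tool_pos: [0.499, -0.1499, 0.2782]
tool_rot: [-179.9, -0.1, 131.2]
force: [-0.1, -0.2, 0.7]
grip_width: 0.0289
grasp_force: 0.0
```

Call:
arm_command([
  [[10,30,0],0.14],
  [[22,54,0],0.28],
  [[22,54,0],0.42],
  [[22,54,0],0.56],
  [[22,54,0],0.7],
])

```text
time_s: 34.75
tool_pos: [0.5248, -0.0979, 0.2776]
tool_rot: [-179.8, 0.0, 91.1]
force: [-0.5, 0.4, -0.2]
grip_width: 0.0008
grasp_force: 0.0
```

```bash
python3 -c "
from h import *
st()
B=(.5785,-.1154)
plan((*B,.27,80.3),(*B,.13,80.3),(*B,.102,80.3))"
```

```text
t 34.75 p [ 0.5248 -0.0979  0.2776] r [-179.8    0.    91.1] F [-0.5  0.4 -0.2] M [-0.13  0.03 -0.03] w 0.0008 gf 0.0 q [-40.   3.  50.  97.  -2.  81.  11.]
shift [-18.6  53.4   7.6] turn 0.188 |d| 57
shift [  0.   0. 140.] turn 0.0 |d| 140
shift [ 0.  0. 28.] turn 0.0 |d| 28
```

Call:
arm_command([
  [[-9,27,4],0.1],
  [[-19,53,8],0.188],
  [[-19,53,8],0.188],
  [[-19,53,8],0.188],
  [[-19,53,8],0.188],
])

```text
time_s: 35.25
tool_pos: [0.5778, -0.1163, 0.2708]
tool_rot: [-179.9, -0.0, 80.6]
force: [0.6, 0.1, -0.1]
grip_width: 0.0002
grasp_force: 0.0
```

Call:
arm_command([
  [[0,0,30],0],
  [[0,0,60],0],
  [[0,0,90],0],
  [[0,0,115],0],
  [[0,0,120],0],
])

```text
time_s: 35.75
tool_pos: [0.5762, -0.1151, 0.1492]
tool_rot: [-179.7, -0.1, 80.6]
force: [-0.6, 0.3, -0.2]
grip_width: 0.0001
grasp_force: 0.0
```

```bash
python3 - <<'E'
from h import *
st();im,d=save('wrist','w12');cv2.imwrite('pics/w12b.png',cv2.resize(im,(800,600),interpolation=cv2.INTER_CUBIC))
hs=im[120:270,180:400];
# bright ball search by depth: list of 3D points with z 0.07-0.095
from scipy.spatial.transform import Rotation as R
o=env.get_obs();c=viewer.calibration('wrist');K=c['K'];H=c['hand_eye'];T=np.eye(4);T[:3,:3]=R.from_euler('xyz',o['tool_rot'],degrees=True).as_matrix();T[:3,3]=o['tool_pos'];T=T@H
P=[]
for v in range(100,250):
    for u in range(180,400):
        if d[v,u]<=0:continue
        x,y=(u-K[0,2])/K[0,0],(v-K[1,2])/K[1,1];r=np.hypot(x,y)
        p=np.array([np.tan(r)*x/r,-np.tan(r)*y/r,-1])*d[v,u];w=T[:3,:3]@p+T[:3,3]
        P.append((*w,u,v))
P=np.array(P);Q=P[(abs(P[:,0]-.578)<.025)&(abs(P[:,1]+.112)<.025)&(P[:,2]>.06)&(P[:,2]<.11)]
print(len(Q),Q.mean(0),Q.min(0),Q.max(0))
E
```

```text
t 35.75 p [ 0.5762 -0.1151  0.1492] r [-1.797e+02 -1.000e-01  8.060e+01] F [-0.6  0.3 -0.2] M [-0.1   0.08 -0.05] w 0.0001 gf 0.0 q [-33.  19.  51. 100. -16.  69.  12.]
461 [ 5.69793287e-01 -1.11340552e-01  8.15178014e-02  2.48772234e+02
  2.10353579e+02] [ 5.53009337e-01 -1.19819558e-01  6.15827028e-02  2.28000000e+02
  1.94000000e+02] [ 5.82771478e-01 -1.00874041e-01  8.95812255e-02  2.65000000e+02
  2.21000000e+02]
```

Call:
arm_command([
  [[2,2,20],0],
  [[2,2,38],0],
  [[2,2,45],0],
  [[2,2,48],0],
  [[2,2,48],0],
])

```text
time_s: 36.3
tool_pos: [0.5815, -0.1147, 0.1045]
tool_rot: [179.9, -0.0, 80.5]
force: [0.4, -0.1, 0.2]
grip_width: 0.0004
grasp_force: 0.0
```

Call:
arm_command([
  [[0,0,3],0],
  [[0,0,6],0],
  [[0,0,9],0],
  [[0,0,12],0],
  [[0,0,15],0],
])

```text
time_s: 36.8
tool_pos: [0.5841, -0.1153, 0.0908]
tool_rot: [179.6, -0.0, 80.5]
force: [3.2, -0.2, 9.2]
grip_width: 0.0005
grasp_force: 4.9
```

Call:
arm_command([
  [[0,0,3],0],
  [[0,0,6],0],
  [[0,0,9],0],
  [[0,0,12],0],
  [[0,0,15],0],
])

```text
time_s: 37.3
tool_pos: [0.5887, -0.1166, 0.0781]
tool_rot: [179.0, 0.0, 80.5]
force: [5.9, -2.9, 9.5]
grip_width: 0.0003
grasp_force: 4.9
```

Call:
arm_command([
  [[0,-3,1],0],
  [[0,-5,3],0],
  [[0,-6,5],0],
  [[0,-6,8],0],
  [[0,-6,10],0],
])

```text
time_s: 37.8
tool_pos: [0.5885, -0.1167, 0.0705]
tool_rot: [178.3, 0.1, 80.5]
force: [19.2, -4.3, 8.5]
grip_width: 0.0006
grasp_force: 8.6
```

Call:
arm_command([
  [[0,6,0],0],
  [[0,6,-20],0],
  [[0,6,-40],0],
  [[0,6,-70],0],
  [[0,6,-70],0],
])

```text
time_s: 38.3
tool_pos: [0.5836, -0.1156, 0.1373]
tool_rot: [179.6, -0.0, 80.5]
force: [0.4, 0.2, 0.1]
grip_width: 0.0005
grasp_force: 0.0
```

```bash
cat >> h.py <<'E'
def cloud(f,u0=180,u1=400,v0=100,v1=260):
    from scipy.spatial.transform import Rotation as R
    o=env.get_obs();im,d=save('wrist',f);c=viewer.calibration('wrist');K=c['K'];H=c['hand_eye'];T=np.eye(4);T[:3,:3]=R.from_euler('xyz',o['tool_rot'],degrees=True).as_matrix();T[:3,3]=o['tool_pos'];T=T@H
    v,u=np.mgrid[v0:v1,u0:u1];u,v=u.ravel(),v.ravel();z=d[v,u];x,y=(u-K[0,2])/K[0,0],(v-K[1,2])/K[1,1];r=np.hypot(x,y)
    p=np.c_[np.tan(r)*x/r*z,-np.tan(r)*y/r*z,-z];return (p@T[:3,:3].T+T[:3,3])[z>0]
def jig(P,J=(.5185,-.235)):
    a=np.radians(-9.7);d=P[:,:2]-np.array(J);return np.c_[d@[np.cos(a),np.sin(a)],d@[-np.sin(a),np.cos(a)],P[:,2]]
E
python3 - <<'E'
from h import *
st();Q=jig(cloud('w13'))*1000
B=Q[(Q[:,1]>112)&(Q[:,1]<150)&(abs(Q[:,0])<60)&(Q[:,2]>30)&(Q[:,2]<110)]
for x in range(-54,54,6):
    S=B[(B[:,0]>=x)&(B[:,0]<x+6)]
    if len(S):print(x,len(S),'zmax',S[:,2].max().round(1),'y',S[:,1].min().round(),S[:,1].max().round())
t=jig(env.get_obs()['tool_pos'][None])*1000;print(t)
E
```

```text
t 38.3 p [ 0.5836 -0.1156  0.1373] r [179.6  -0.   80.5] F [0.4 0.2 0.1] M [-0.09  0.01  0.01] w 0.0005 gf 0.0 q [-33.  20.  50. 100. -17.  67.  13.]
-24 30 zmax 65.0 y 125.0 132.0
-18 68 zmax 64.4 y 124.0 132.0
-12 163 zmax 69.4 y 118.0 139.0
-6 236 zmax 71.0 y 112.0 139.0
0 264 zmax 71.1 y 112.0 139.0
6 232 zmax 69.6 y 117.0 139.0
12 73 zmax 61.8 y 125.0 132.0
18 72 zmax 61.6 y 124.0 132.0
24 63 zmax 60.3 y 125.0 132.0
30 63 zmax 59.6 y 124.0 132.0
36 113 zmax 62.8 y 122.0 136.0
42 110 zmax 62.4 y 121.0 135.0
[[ 42.83881977 129.04398631 135.38885241]]
```

Call:
arm_command([
  [[0,-5,25],0],
  [[0,-5,45],0],
  [[0,-5,58],0],
  [[0,-5,61],0],
  [[0,-5,61],0],
])

```text
time_s: 38.85
tool_pos: [0.5758, -0.1139, 0.072]
tool_rot: [-179.9, 0.0, 80.5]
force: [0.0, 0.2, -0.3]
grip_width: 0.0005
grasp_force: 0.0
```

Call:
arm_command([
  [[0,0,2],0],
  [[0,0,4],0],
  [[0,0,6],0],
  [[0,0,8],0],
  [[0,0,10],0],
])

```text
time_s: 39.35
tool_pos: [0.5772, -0.1143, 0.0645]
tool_rot: [179.9, -0.0, 80.5]
force: [-3.2, 0.8, 9.2]
grip_width: 0.0007
grasp_force: 4.8
```

```bash
python3 -c "
from h import *
st();print(jig(env.get_obs()['tool_pos'][None])*1000)"
```

```text
t 39.35 p [ 0.5772 -0.1143  0.0645] r [179.9  -0.   80.5] F [-3.2  0.8  9.2] M [-0.03  0.7   0.04] w 0.0007 gf 4.8 q [-31.  25.  48. 104. -21.  60.  16.]
[[ 37.52827969 128.82337083  64.52701874]]
```

Good, turning. Continue to about 0.053.

Call:
arm_command([
  [[0,0,2],0],
  [[0,0,4],0],
  [[0,0,6],0],
  [[0,0,8],0],
  [[0,0,8],0],
])

```text
time_s: 39.85
tool_pos: [0.5762, -0.1145, 0.0568]
tool_rot: [180.0, -0.1, 80.5]
force: [-5.7, 0.2, 13.4]
grip_width: 0.0006
grasp_force: 6.2
```

```bash
python3 -c "
from h import *
st();print(jig(env.get_obs()['tool_pos'][None])*1000)"
```

```text
t 39.85 p [ 0.5762 -0.1145  0.0568] r [ 1.80e+02 -1.00e-01  8.05e+01] F [-5.7  0.2 13.4] M [0.03 1.42 0.02] w 0.0006 gf 6.2 q [-30.  25.  48. 105. -21.  60.  16.]
[[ 36.61337353 128.49235236  56.84458891]]
```

Call:
arm_command([
  [[0,0,1],0],
  [[0,0,2],0],
  [[0,0,3],0],
  [[0,0,4],0],
  [[0,0,5],0],
])

```text
time_s: 40.35
tool_pos: [0.5762, -0.1146, 0.0528]
tool_rot: [-180.0, -0.1, 80.5]
force: [-7.9, 1.3, 20.7]
grip_width: 0.0004
grasp_force: 9.1
```

```bash
python3 -c "
from h import *
st();print(jig(env.get_obs()['tool_pos'][None])*1000)"
```

```text
t 40.35 p [ 0.5762 -0.1146  0.0528] r [-1.80e+02 -1.00e-01  8.05e+01] F [-7.9  1.3 20.7] M [ 0.08  1.96 -0.02] w 0.0004 gf 9.1 q [-30.  25.  47. 105. -22.  59.  16.]
[[ 36.63841258 128.40614851  52.78929963]]
```

Call:
arm_command([
  [[0,0,-10],0],
  [[0,0,-50],0],
  [[0,0,-100],0],
  [[0,0,-150],0],
  [[0,0,-200],0],
])

```text
time_s: 40.85
tool_pos: [0.5759, -0.114, 0.2521]
tool_rot: [179.9, -0.0, 80.5]
force: [1.7, -0.3, 0.3]
grip_width: 0.0001
grasp_force: 0.0
```

Call:
arm_command([
  [[0,0,-40],0],
  [[0,0,-80],0],
  [[0,0,-120],0],
  [[0,0,-130],0],
  [[0,0,-130],0],
], grip=0.2)

```text
time_s: 41.35
tool_pos: [0.5769, -0.1144, 0.3815]
tool_rot: [179.8, -0.0, 80.5]
force: [0.1, -0.2, -0.4]
grip_width: 0.0309
grasp_force: 0.0
```

```bash
python3 - <<'E'
from h import *
st()
im,d=save('top','t14');P=[]
for v in range(185,245):
    for u in range(270,320):
        b,g,r=map(int,im[v,u])
        if r>150 and b<90 and d[v,u]>0:P.append(cam2w('top',u,v,d[v,u]))
Q=jig(np.array(P))*1000;H=Q[Q[:,2]>98];w,V=np.linalg.eigh(np.cov(H[:,:2].T));print(len(H),H.min(0),H.max(0),'ang',np.degrees(np.arctan2(V[1,1],V[0,1]))%180)
cv2.imwrite('pics/t14b.png',cv2.resize(im[130:290,225:395],(638,600),interpolation=cv2.INTER_CUBIC))
plan((.62,-.18,.385,123.5),(.6389,-.2551,.385,166),(.6389,-.2551,.385,170.2))
E
```

```text
t 41.35 p [ 0.5769 -0.1144  0.3815] r [179.8  -0.   80.5] F [ 0.1 -0.2 -0.4] M [-0.07  0.01 -0.07] w 0.0309 gf 0.0 q [-36.  12.  54.  79. -10.  94.   7.]
236 [-26.57095189  24.35289469 105.47857369] [ 24.76657071  58.41866376 124.15291208] ang 1.1033148788349365
shift [-57.9  54.1  -5.4] turn -0.751 |d| 79
shift [-73.1 -25.7  -0. ] turn -0.742 |d| 77
shift [ 0.  0. -0.] turn -0.073 |d| 0
```

View pics/t14b.png

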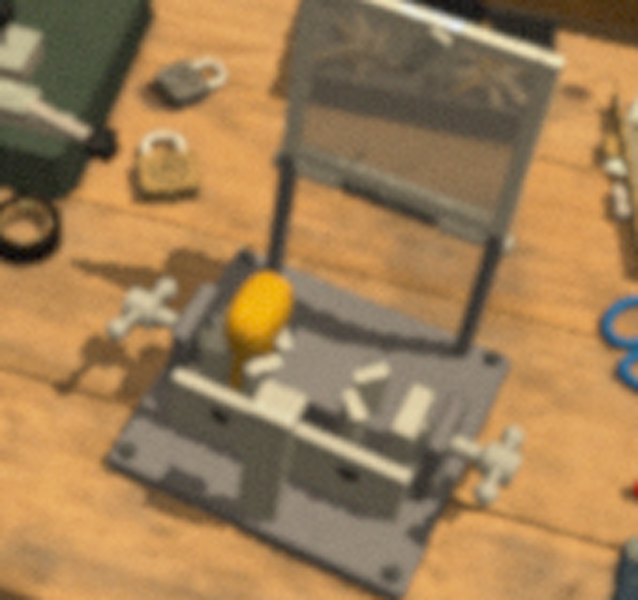

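Call:
arm_command([
  [[-20,18,-5],-0.14],
  [[-40,36,-5],-0.28],
  [[-58,54,-5],-0.42],
  [[-58,54,-5],-0.56],
  [[-58,54,-5],-0.7],
])

```text
time_s: 41.9
tool_pos: [0.6192, -0.1809, 0.3814]
tool_rot: [-179.8, -0.1, 120.8]
force: [-0.7, -0.4, -0.2]
grip_width: 0.0351
grasp_force: 0.0
```

Call:
arm_command([
  [[-25,-8,0],-0.14],
  [[-50,-17,0],-0.28],
  [[-73,-22,0],-0.42],
  [[-73,-22,0],-0.56],
  [[-73,-22,0],-0.7],
])

```text
time_s: 42.4
tool_pos: [0.6372, -0.255, 0.3814]
tool_rot: [-180.0, -0.3, 160.9]
force: [0.7, -0.2, -0.3]
grip_width: 0.035
grasp_force: 0.0
```

```bash
python3 -c "
from h import *
st();plan((.6389,-.2555,.385,170.2))"
```

```text
t 42.4 p [ 0.6372 -0.255   0.3814] r [-180.    -0.3  160.9] F [ 0.7 -0.2 -0.3] M [ 0.04  0.08 -0.02] w 0.035 gf 0.0 q [ -6.  26.  41.  62. -17.  98. 101.]
shift [-1.8  0.1 -3.6] turn -0.163 |d| 4
```

Call:
arm_command([
  [[-6,0,0],-0.1],
  [[-6,0,0],-0.163],
  [[-6,0,0],-0.163],
  [[-6,0,30],-0.163],
  [[-6,0,50],-0.163],
])

```text
time_s: 42.9
tool_pos: [0.643, -0.2558, 0.3318]
tool_rot: [180.0, -0.1, 169.9]
force: [0.3, -0.0, -0.3]
grip_width: 0.0348
grasp_force: 0.0
```

Call:
arm_command([
  [[0,0,20],0],
  [[0,0,40],0],
  [[0,0,50],0],
  [[0,0,51],0],
  [[0,0,51],0],
])

```text
time_s: 43.4
tool_pos: [0.6449, -0.254, 0.2971]
tool_rot: [179.7, 0.7, 170.1]
force: [-13.2, 10.4, 48.3]
grip_width: 0.0346
grasp_force: 24.2
```

Call:
arm_command([
  [[0,0,0],0],
  [[0,0,0],0],
  [[0,0,0],0],
  [[0,0,0],0],
  [[0,0,0],0],
], grip=1, grip_force=25)

```text
time_s: 43.9
tool_pos: [0.6469, -0.2575, 0.2974]
tool_rot: [-180.0, 1.1, 170.0]
force: [-4.4, 3.2, 45.3]
grip_width: 0.0046
grasp_force: 22.3
```

Call:
arm_command([
  [[0,0,0],0],
  [[0,0,0],0],
  [[0,0,0],0],
  [[0,0,0],0],
  [[0,0,0],0],
])

```text
time_s: 44.4
tool_pos: [0.6471, -0.2581, 0.2974]
tool_rot: [-179.9, 1.2, 170.0]
force: [-4.2, 2.6, 44.6]
grip_width: 0.0005
grasp_force: 22.1
```

```bash
python3 -c "
from h import *
st();print(jig(env.get_obs()['tool_pos'][None],(.5173,-.2359))*1000)"
```

```text
t 44.4 p [ 0.6471 -0.2581  0.2974] r [-179.9    1.2  170. ] F [-4.2  2.6 44.6] M [ 0.69  0.97 -0.04] w 0.0005 gf 22.1 q [ -7.  25.  39.  72. -16.  87. 110.]
[[ 1.31646471e+02 -6.52589136e-02  2.97391894e+02]]
```

Call:
arm_command([
  [[0,0,-20],0],
  [[0,0,-60],0],
  [[0,0,-100],0],
  [[20,0,-110],0],
  [[40,0,-110],0],
], grip=0.2)

```text
time_s: 44.9
tool_pos: [0.6043, -0.2496, 0.3945]
tool_rot: [-179.9, 0.1, 169.9]
force: [0.0, -0.0, 0.1]
grip_width: 0.0307
grasp_force: 0.0
```

```bash
python3 - <<'E'
from h import *
st();Q=jig(cloud('w15',100,420,60,330),(.5173,-.2359))*1000
B=Q[(Q[:,2]>255)&(Q[:,2]<330)&(abs(Q[:,1])<110)&(Q[:,0]>60)&(Q[:,0]<200)]
print(len(B))
G={}
for x,y,z in B: k=(int(x//8)*8,int(y//8)*8);G.setdefault(k,[]).append(z)
ys=range(-96,96,8)
print('x\\y',*ys)
for x in range(64,200,8):print(x,*[f'{max(G[(x,y)]):.0f}' if (x,y) in G else '.' for y in ys])
E
```

```text
t 44.9 p [ 0.6043 -0.2496  0.3945] r [-1.799e+02  1.000e-01  1.699e+02] F [ 0.  -0.   0.1] M [-0.02  0.02  0.07] w 0.0307 gf 0.0 q [ -8.  20.  40.  67. -13.  97. 109.]
5413
x\y -96 -88 -80 -72 -64 -56 -48 -40 -32 -24 -16 -8 0 8 16 24 32 40 48 56 64 72 80 88
64 . . . . . . . . . . . . . . . . . . . . . . . .
72 . . . . . . . . . . . 316 315 . . . . . . . . . . .
80 . . . . . . . . . . . 315 315 . . . . . . . . . . .
88 . . 305 305 306 305 305 305 306 305 306 306 305 306 306 306 305 306 306 306 306 305 . .
96 . . 306 306 307 306 306 306 306 306 307 306 306 306 306 306 306 306 306 306 306 306 . .
104 . . . . . . . . . . 294 298 299 295 . . . . . . . . . .
112 . . . . . . . . . 289 291 291 292 291 290 . . . . . . . . .
120 . . . . . . . . . 291 291 291 292 292 291 . . . . . . . . .
128 . . . . . . . . . 291 291 292 292 291 291 290 . . . . . . . .
136 . . . . . . . . . 291 291 291 291 291 292 291 . . . . . . . .
144 . . . . . . . . . 290 291 291 290 290 291 . . . . . . . . .
152 . . . . . . . . . . . . . . . . . . . . . . . .
160 . . . . . . . . . . . . . . . . . . . . . . . .
168 . . . . . . . . . . . . . . . . . . . . . . . .
176 . . . . . . . . . . . . . . . . . . . . . . . .
184 . . . . . . . . . . . . . . . . . . . . . . . .
192 . . . . . . . . . . . . . . . . . . . . . . . .
```

```bash
python3 -c "
from h import *
plan((.6442,-.2768,.33,170.3),(.6442,-.2768,.303,170.3))"
```

```text
shift [-47.4 -18.8  64.4] turn -0.009 |d| 82
shift [ 0.  0. 27.] turn 0.0 |d| 27
```

Call:
arm_command([
  [[-24,-9,0],0],
  [[-47,-19,0],0],
  [[-47,-19,30],0],
  [[-47,-19,64],0],
  [[-47,-19,80],0],
], grip=1)

```text
time_s: 45.45
tool_pos: [0.6462, -0.275, 0.3081]
tool_rot: [179.9, -0.4, 169.9]
force: [-0.2, 0.2, -0.1]
grip_width: 0.0038
grasp_force: 0.0
```

Call:
arm_command([
  [[0,0,3],0],
  [[0,0,6],0],
  [[0,0,9],0],
  [[0,0,12],0],
  [[0,0,15],0],
])

```text
time_s: 45.95
tool_pos: [0.6475, -0.2761, 0.2993]
tool_rot: [-180.0, 0.1, 170.0]
force: [0.8, 0.0, 0.1]
grip_width: 0.0004
grasp_force: 0.0
```

Call:
arm_command([
  [[0,0,3],0],
  [[0,0,6],0],
  [[0,0,9],0],
  [[0,0,12],0],
  [[0,0,15],0],
])

```text
time_s: 46.45
tool_pos: [0.6478, -0.2771, 0.2859]
tool_rot: [-179.9, 0.2, 170.0]
force: [0.1, -1.5, 5.6]
grip_width: 0.0004
grasp_force: 2.3
```

```bash
python3 -c "
from h import *
st()"
```

```text
t 46.45 p [ 0.6478 -0.2771  0.2859] r [-179.9    0.2  170. ] F [ 0.1 -1.5  5.6] M [-0.31  0.03  0.02] w 0.0004 gf 2.3 q [ -5.  27.  39.  71. -17.  87. 112.]
```

Call:
arm_command([
  [[0,0,3],0],
  [[0,0,6],0],
  [[0,0,9],0],
  [[0,2,10],0],
  [[0,4,10],0],
])

```text
time_s: 46.95
tool_pos: [0.6475, -0.2735, 0.2729]
tool_rot: [-179.8, -0.0, 170.0]
force: [0.6, -9.0, 0.3]
grip_width: 0.0004
grasp_force: 3.6
```

Call:
arm_command([
  [[0,2,1],0],
  [[0,4,2],0],
  [[0,6,2],0],
  [[0,6,2],0],
  [[0,6,2],0],
])

```text
time_s: 47.45
tool_pos: [0.6475, -0.2734, 0.2729]
tool_rot: [-179.4, 0.2, 169.7]
force: [-0.8, -12.6, 3.9]
grip_width: 0.0005
grasp_force: 6.8
```

```bash
python3 -c "
from h import *
st();print(jig(env.get_obs()['tool_pos'][None],(.5173,-.2359))*1000)"
```

```text
t 47.45 p [ 0.6475 -0.2734  0.2729] r [-179.4    0.2  169.7] F [ -0.8 -12.6   3.9] M [-2.67  0.06  0.04] w 0.0005 gf 6.8 q [ -6.  27.  39.  72. -16.  86. 111.]
[[134.62580749 -14.99275772 272.87715987]]
```

Call:
arm_command([
  [[0,-8,0],0],
  [[0,-10,-10],0],
  [[0,-10,-50],0],
  [[0,-10,-90],0],
  [[0,-5,-110],0],
], grip=0.1)

```text
time_s: 47.95
tool_pos: [0.6487, -0.27, 0.3853]
tool_rot: [179.9, 0.2, 170.1]
force: [-0.2, -0.1, 0.8]
grip_width: 0.0325
grasp_force: 0.0
```

Call:
arm_command([
  [[20,10,0],0],
  [[40,15,0],0],
  [[45,15,-10],0],
  [[45,15,-10],0],
  [[45,15,-10],0],
])

```text
time_s: 48.45
tool_pos: [0.6073, -0.2479, 0.3921]
tool_rot: [180.0, 0.1, 170.1]
force: [-0.4, 0.2, -0.2]
grip_width: 0.0391
grasp_force: 0.0
```

```bash
cat > grid.py <<'E'
from h import *
import sys
st();Q=jig(cloud(sys.argv[1],100,420,60,330),(.5173,-.2359))*1000
B=Q[(Q[:,2]>255)&(Q[:,2]<330)&(abs(Q[:,1])<40)&(Q[:,0]>60)&(Q[:,0]<200)]
G={}
for x,y,z in B: k=(int(x//6)*6,int(y//6)*6);G.setdefault(k,[]).append(z)
ys=range(-36,36,6);print('x\\y',*ys)
for x in range(66,180,6):print(x,*[f'{max(G[(x,y)]):.0f}' if (x,y) in G else '.' for y in ys])
print(jig(env.get_obs()['tool_pos'][None],(.5173,-.2359))*1000)
E
python3 grid.py w16
```

```text
t 48.45 p [ 0.6073 -0.2479  0.3921] r [1.800e+02 1.000e-01 1.701e+02] F [-0.4  0.2 -0.2] M [-0.    0.01 -0.02] w 0.0391 gf 0.0 q [ -8.  21.  41.  67. -13.  97. 109.]
x\y -36 -30 -24 -18 -12 -6 0 6 12 18 24 30
66 . . . . . . . . . . . .
72 . 295 294 293 292 292 291 . . . . .
78 . 295 295 294 292 292 291 . . . . .
84 . . . . . 289 290 . . . . .
90 305 306 305 305 305 307 305 306 306 306 306 306
96 306 306 306 307 306 306 306 306 306 306 306 307
102 . 303 . . 303 299 299 298 289 . . .
108 . . . . 296 300 298 297 290 . . .
114 . . . . . 304 305 304 . . . .
120 . . . . . 307 308 307 . . . .
126 . . . . . 309 309 308 . . . .
132 . . . . . 309 310 309 . . . .
138 . . . . . 309 309 308 . . . .
144 . . . . . 308 308 307 . . . .
150 . . . . . . . . . . . .
156 . . . . . . . . . . . .
162 . . . . . . . . . . . .
168 . . . . . . . . . . . .
174 . . . . . . . . . . . .
[[ 90.68463673   3.11347885 391.48214545]]
```

```bash
python3 -c "
from h import *
plan((.6456,-.2568,.39,170.2),(.6456,-.2568,.279,170.2))"
```

```text
shift [-39.3  -1.9   1.5] turn -0.002 |d| 39
shift [  0.   0. 111.] turn 0.0 |d| 111
```

Call:
arm_command([
  [[-20,-1,0],0],
  [[-39,-2,0],0],
  [[-39,-2,0],0],
  [[-39,-2,20],0],
  [[-39,-2,50],0],
])

```text
time_s: 49.0
tool_pos: [0.6448, -0.2583, 0.3424]
tool_rot: [-179.9, 0.2, 170.0]
force: [-0.1, -0.4, 0.2]
grip_width: 0.0392
grasp_force: 0.0
```

Call:
arm_command([
  [[0,0,10],0],
  [[0,0,25],0],
  [[0,0,40],0],
  [[0,0,55],0],
  [[0,0,62],0],
])

```text
time_s: 49.5
tool_pos: [0.6441, -0.2568, 0.2778]
tool_rot: [180.0, -0.1, 170.0]
force: [0.7, -0.3, 0.2]
grip_width: 0.0388
grasp_force: 0.0
```

```bash
python3 -c "
from h import *
st()"
```

```text
t 49.5 p [ 0.6441 -0.2568  0.2778] r [ 1.8e+02 -1.0e-01  1.7e+02] F [ 0.7 -0.3  0.2] M [ 0.04 -0.   -0.05] w 0.0388 gf 0.0 q [ -7.  26.  39.  73. -16.  86. 110.]
```

Call:
arm_command([
  [[0,0,0],0],
  [[0,0,0],0],
  [[0,0,0],0],
  [[0,0,0],0],
  [[0,0,0],0],
], grip=1, grip_force=30)

```text
time_s: 50.0
tool_pos: [0.6448, -0.2572, 0.2802]
tool_rot: [-180.0, 0.1, 170.1]
force: [-0.2, 1.4, 1.9]
grip_width: 0.0086
grasp_force: 30.0
```

Call:
arm_command([
  [[0,0,0],0],
  [[0,0,0],0],
  [[0,0,0],0],
  [[0,0,0],0],
  [[0,0,0],0],
])

```text
time_s: 50.5
tool_pos: [0.6448, -0.2572, 0.2802]
tool_rot: [-180.0, 0.1, 170.1]
force: [1.3, 0.0, 4.6]
grip_width: 0.0089
grasp_force: 30.0
```

```bash
python3 -c "
from h import *
st()"
```

```text
t 50.5 p [ 0.6448 -0.2572  0.2802] r [-1.800e+02  1.000e-01  1.701e+02] F [1.3 0.  4.6] M [ 0.08 -0.18  0.1 ] w 0.0089 gf 30.0 q [ -7.  26.  39.  73. -16.  86. 110.]
```

Call:
arm_command([
  [[10,0,-1.5],0],
  [[19,0,-2.5],0],
  [[30,0,-2.5],0],
  [[41,0,-2],0],
  [[53,0,-0.5],0],
])

```text
time_s: 51.0
tool_pos: [0.5947, -0.2488, 0.2806]
tool_rot: [-179.9, 0.4, 170.1]
force: [7.7, -2.7, -0.9]
grip_width: 0.0084
grasp_force: 30.0
```

```bash
python3 -c "
from h import *
st()"
```

```text
t 51.0 p [ 0.5947 -0.2488  0.2806] r [-179.9    0.4  170.1] F [ 7.7 -2.7 -0.9] M [-0.74 -1.98  0.16] w 0.0084 gf 30.0 q [-11.  19.  40.  81. -12.  84. 110.]
```

Call:
arm_command([
  [[11,0,2],0],
  [[21,0,5],0],
  [[32,0,9],0],
  [[42,0,13.4],0],
  [[52,0,18.6],0],
])

```text
time_s: 51.5
tool_pos: [0.5461, -0.2407, 0.2628]
tool_rot: [-179.8, 0.8, 170.1]
force: [14.4, -5.5, -2.8]
grip_width: 0.0088
grasp_force: 39.2
```

Call:
arm_command([
  [[9,0,6.4],0],
  [[18,0,12.8],0],
  [[26.5,0,20.4],0],
  [[34.5,0,28.4],0],
  [[41,0,36.4],0],
])

```text
time_s: 52.0
tool_pos: [0.5061, -0.2341, 0.2277]
tool_rot: [-179.8, 0.9, 170.0]
force: [10.7, -4.1, 4.1]
grip_width: 0.0087
grasp_force: 36.3
```

```bash
python3 -c "
from h import *
st()"
```

```text
t 52.0 p [ 0.5061 -0.2341  0.2277] r [-179.8    0.9  170. ] F [10.7 -4.1  4.1] M [-1.04 -2.97  0.11] w 0.0087 gf 36.3 q [-15.   7.  41.  99.  -5.  75. 107.]
```

Call:
arm_command([
  [[7,0,9.4],0],
  [[13,0,19],0],
  [[18,0,29],0],
  [[21,0,36],0],
  [[24,0,43],0],
])

```text
time_s: 52.5
tool_pos: [0.4807, -0.2299, 0.1845]
tool_rot: [-179.9, 0.6, 170.0]
force: [4.9, -3.6, 7.8]
grip_width: 0.0088
grasp_force: 30.8
```

Call:
arm_command([
  [[2,0,6],0],
  [[4,0,11],0],
  [[5,0,14],0],
  [[5,0,15],0],
  [[5,0,15],0],
])

```text
time_s: 53.0
tool_pos: [0.4755, -0.229, 0.1695]
tool_rot: [-179.9, 0.5, 170.0]
force: [4.4, -2.4, 7.7]
grip_width: 0.0088
grasp_force: 30.0
```

```bash
python3 -c "
from h import *
st()"
```

```text
t 53.0 p [ 0.4755 -0.229   0.1695] r [-179.9    0.5  170. ] F [ 4.4 -2.4  7.7] M [-0.68 -1.35  0.05] w 0.0088 gf 30.0 q [-15.   6.  41. 107.  -4.  68. 107.]
```

Call:
arm_command([
  [[1,0,1],0],
  [[1.5,0,2],0],
  [[1.5,0,3],0],
  [[1.5,0,4],0],
  [[1.5,0,4],0],
])

```text
time_s: 53.5
tool_pos: [0.4744, -0.2288, 0.1657]
tool_rot: [-179.9, 0.6, 170.0]
force: [4.0, -3.0, 8.2]
grip_width: 0.0085
grasp_force: 30.0
```

```bash
python3 -c "
from h import *
st()"
```

```text
t 53.5 p [ 0.4744 -0.2288  0.1657] r [-179.9    0.6  170. ] F [ 4.  -3.   8.2] M [-0.64 -1.53  0.01] w 0.0085 gf 30.0 q [-15.   6.  41. 107.  -4.  68. 107.]
```

Call:
arm_command([
  [[0,0,1],0],
  [[0,0,2],0],
  [[0,0,3],0],
  [[0,0,4],0],
  [[0,0,4],0],
])

```text
time_s: 54.0
tool_pos: [0.4735, -0.2287, 0.1614]
tool_rot: [-179.9, 0.5, 170.0]
force: [2.8, -2.1, 9.0]
grip_width: 0.009
grasp_force: 30.0
```

```bash
python3 -c "
from h import *
st()"
```

```text
t 54.0 p [ 0.4735 -0.2287  0.1614] r [-179.9    0.5  170. ] F [ 2.8 -2.1  9. ] M [-0.5  -1.04  0.05] w 0.009 gf 30.0 q [-15.   6.  41. 108.  -4.  67. 107.]
```

Call:
arm_command([
  [[0,0,1],0],
  [[0,0,2],0],
  [[0,0,3],0],
  [[0,0,3],0],
  [[0,0,3],0],
])

```text
time_s: 54.5
tool_pos: [0.4733, -0.2286, 0.1602]
tool_rot: [-180.0, 0.4, 170.0]
force: [-1.7, -0.4, 20.2]
grip_width: 0.0086
grasp_force: 30.0
```

```bash
python3 - <<'E'
from h import *
st()
im,d=save('top','t17');Q=[]
P=np.array([cam2w('top',u,v,d[v,u]) for v in range(160,260) for u in range(260,370) if d[v,u]>0]);Q=jig(P,(.5173,-.2359))*1000
# guard frame side strips y ~ +-74, height vs x
for x in range(-70,110,20):
    S=Q[(abs(Q[:,0]-x)<10)&(abs(abs(Q[:,1]+4)-74)<8)&(Q[:,2]>110)];print(x,len(S),np.round(np.median(S[:,2]),1) if len(S) else '')
E
```

```text
t 54.5 p [ 0.4733 -0.2286  0.1602] r [-180.     0.4  170. ] F [-1.7 -0.4 20.2] M [-0.07  0.1   0.02] w 0.0086 gf 30.0 q [-15.   6.  41. 108.  -4.  67. 107.]Traceback (most recent call last):
  File "<stdin>", line 4, in <module>
  File "h.py", line 6, in cam2w
    c=viewer.calibration(n);K=np.array(c['K']);T=np.array(c['T'])
ValueError: time passes only in moves, steps and waits
```

Call:
arm_command([
  [[0,0,0.5],0.1],
  [[0,0,0.5],0.2],
  [[0,0,0.5],0.3],
  [[0,0,0.5],0.4],
  [[0,0,0.5],0.5],
])

```text
time_s: 55.05
tool_pos: [0.4735, -0.2283, 0.16]
tool_rot: [179.8, 0.4, 141.1]
force: [-3.3, 1.4, 23.0]
grip_width: 0.0082
grasp_force: 30.0
```

Call:
arm_command([
  [[0,0,0],0.1],
  [[0,0,0],0.2],
  [[0,0,0],0.3],
  [[0,0,0],0.4],
  [[0,0,0],0.5],
])

```text
time_s: 55.55
tool_pos: [0.4739, -0.228, 0.16]
tool_rot: [179.6, 0.3, 112.5]
force: [-2.0, 1.6, 23.7]
grip_width: 0.0085
grasp_force: 30.0
```

```bash
python3 -c "
from h import *
st()"
```

```text
t 55.55 p [ 0.4739 -0.228   0.16  ] r [179.6   0.3 112.5] F [-2.   1.6 23.7] M [-0.09  0.31  0.04] w 0.0085 gf 30.0 q [-19.   7.  45. 108.  -5.  67.  50.]
```

Remaining 32°.

Call:
arm_command([
  [[0,0,0],0.1],
  [[0,0,0],0.2],
  [[0,0,0],0.3],
  [[0,0,0],0.4],
  [[0,0,0],0.5],
])

```text
time_s: 56.05
tool_pos: [0.4743, -0.2279, 0.1599]
tool_rot: [179.5, 0.1, 83.9]
force: [-0.7, 0.4, 21.8]
grip_width: 0.009
grasp_force: 30.0
```

Call:
arm_command([
  [[0,0,0],0.05],
  [[0,0,0],0.06],
  [[0,0,0],0.06],
  [[0,0,0],0.06],
  [[0,0,0],0.06],
])

```text
time_s: 56.55
tool_pos: [0.4744, -0.2279, 0.1599]
tool_rot: [179.5, 0.0, 80.7]
force: [1.4, 2.5, 21.9]
grip_width: 0.0091
grasp_force: 30.0
```

```bash
python3 -c "
from h import *
st()"
```

```text
t 56.55 p [ 0.4744 -0.2279  0.1599] r [179.5   0.   80.7] F [ 1.4  2.5 21.9] M [-0.13  0.2  -0.04] w 0.0091 gf 30.0 q [-22.   7.  48. 108.  -6.  67.  19.]
```

Call:
arm_command([
  [[0,0,0],0.02],
  [[0,0,0],0.02],
  [[0,0,-2],0.02],
  [[0,0,-3],0.02],
  [[0,0,-3],0.02],
])

```text
time_s: 57.05
tool_pos: [0.4744, -0.2278, 0.1607]
tool_rot: [179.5, 0.1, 79.6]
force: [6.8, -1.3, 6.8]
grip_width: 0.0088
grasp_force: 30.0
```

Call:
arm_command([
  [[0,0,0],0],
  [[0,0,0],0],
  [[0,0,0],0],
  [[0,0,0],0],
  [[0,0,0],0],
], grip=0.1)

```text
time_s: 57.55
tool_pos: [0.4643, -0.2259, 0.1593]
tool_rot: [-179.2, -0.2, 79.4]
force: [-22.6, 7.5, 28.3]
grip_width: 0.0364
grasp_force: 13.8
```

Call:
arm_command([
  [[0,0,-20],0],
  [[0,0,-60],0],
  [[0,0,-100],0],
  [[0,0,-150],0],
  [[0,0,-190],0],
])

```text
time_s: 58.05
tool_pos: [0.47, -0.2269, 0.3506]
tool_rot: [180.0, -0.0, 79.5]
force: [1.1, -0.7, -0.5]
grip_width: 0.039
grasp_force: 0.0
```

Call:
arm_command([
  [[20,0,0],0],
  [[40,0,0],0],
  [[40,0,0],0],
  [[40,0,0],0],
  [[40,0,0],0],
])

```text
time_s: 58.55
tool_pos: [0.4772, -0.1885, 0.3481]
tool_rot: [-179.9, 0.0, 79.4]
force: [0.3, -0.1, 0.4]
grip_width: 0.0391
grasp_force: 0.0
```

```bash
cat > chk.py <<'E'
from h import *
st();Q=jig(cloud('w18',100,420,40,330),(.5173,-.2359))*1000
g=lambda x0,x1,y0,y1,z0,z1:Q[(Q[:,0]>x0)&(Q[:,0]<x1)&(Q[:,1]>y0)&(Q[:,1]<y1)&(Q[:,2]>z0)&(Q[:,2]<z1)]
for x in range(-60,100,20):
    S=g(x,x+20,64,80,110,200);print('frame',x,len(S),np.median(S[:,2]) if len(S) else '')
S=g(-80,0,-40,40,175,220);print('blade',len(S),S.min(0),S.max(0));w,V=np.linalg.eigh(np.cov(S[:,:2].T));print('axis',V[:,1])
S=g(25,50,115,140,30,100);print('back ball z',S[:,2].max() if len(S) else '')
S=g(-50,-25,115,140,30,110);print('front ball z',S[:,2].max() if len(S) else '')
E
python3 chk.py
```

```text
t 58.55 p [ 0.4772 -0.1885  0.3481] r [-179.9    0.    79.4] F [ 0.3 -0.1  0.4] M [-0.07  0.09  0.03] w 0.0391 gf 0.0 q [-27.  -2.  45.  92.   1.  89.   7.]
frame -60 196 145.1695058722077
frame -40 193 144.83773522593924
frame -20 194 144.8374715934093
frame 0 197 144.6513411311569
frame 20 193 144.0106700284425
frame 40 187 144.02642220042407
frame 60 178 143.7176748240734
frame 80 215 143.68219231631306
blade 317 [-48.26164141 -19.71854365 175.77504197] [-39.14600272  23.85546024 195.45745249]
axis [-0.02575407  0.99966831]
back ball z 48.78698767798701
front ball z 86.70890065255871
```

```bash
python3 - <<'E'
from h import *
im,d=save('top','t19')
c=viewer.calibration('top');K=c['K'];T=c['T']
hs=cv2.cvtColor(im,cv2.COLOR_BGR2HSV)
v,u=np.mgrid[175:262,95:210];u,v=u.ravel(),v.ravel();r=np.c_[(u-K[0,2])/K[0,0],-(v-K[1,2])/K[1,1],-np.ones(len(u))]@T[:3,:3].T
P=T[:3,3]+r*((.010-T[2,3])/r[:,2])[:,None];dd=P[:,:2]-[.447,.161];a=np.radians(-10.3)
t=np.c_[dd@[np.cos(a),np.sin(a)],dd@[-np.sin(a),np.cos(a)]]*1000
m=(hs[v,u,1]<95)&(abs(t[:,0])<68)&(abs(t[:,1])<98)
print(m.sum(),t[m].min(0),t[m].max(0),np.median(t[m],0),d[v,u][m].mean())
S=t[m];w,V=np.linalg.eigh(np.cov(S.T));print(V[:,1],2*np.sqrt(w))
E
```

```text
50 [ -8.87093864 -68.3691946 ] [-3.25033564 76.47212463] [-5.88046739 36.97317937] 1.1044228
[-0.00646393  0.99997911] [ 2.92271054 69.61094628]
```

File lies in the tray along its length; guard latched, arm clear. Handing in.

```bash
python3 -c "
from cell import env
print(env.sign_off())"
```

```text
the job is handed in; nothing more can be done
None
```

The job is handed in, with no verdict returned: the needle file (the only tool) is in the tray; knob_l (the only knob) was turned within about 1° of front-to-back and re-clamped at an estimated 60 N or more; and the guard is shut and latched, after I had to turn the latch back to unlatched once while the guard was up.

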